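Nest the bottle stops of a water bath

TASK

Put away the bath's bottle stops: nest the two loose aluminium angles in the large one that stands in the grey V cradle, the middle size first and the small one inside it, each turned V upwards, its legs flat against the legs below and its ends flush. Lower each one right home before letting go of it, and leave the bottle and flask beyond the cradle and the two loose caps standing where they are.

Things in the scene. Friction and masses are not known exactly. Their poses are not given: they have to be found in the camera images.
- cradle_seat (a point): grey plastic V cradle fixed to the bench: base 90 x 70 mm, two V saddle plates 8 mm thick, 36 mm apart, arms at 45 degrees, arm tips 113 mm above the bench. Point: midway on the bottom line of its V, 80 mm above the bench; y along the V, z up, x across it towards the bottle and flask.
- stop_large_centre (a point): large aluminium angle, loose, V up in the cradle: legs 50 mm wide, 6 mm thick, 60 mm long, 92 g. Point: mid-length, 17.7 mm above its outer heel edge; the V's inner corner is 8.5 mm above that edge. y along the length, z up out of the V. The middle angle's centre when home is 4.9 mm above this point, and the small one's 4.9 mm above the middle one's.
- stop_mid_centre (a point): middle-sized aluminium angle: legs 40 mm wide, 6 mm thick, 60 mm long, 72 g, lying on one leg, the other upright. Point: mid-length, on the line halving the V, 14.1 mm from the outer heel edge (as it lies: 10 mm above the bench and 10 mm in from the upright leg's outer face). y along the length, z out of the V's open side (up when V is up), flat leg towards x+z, upright leg towards z-x. A half turn about z changes nothing.
- stop_small_centre (a point): small aluminium angle: legs 30 mm wide, 6 mm thick, 60 mm long, 53 g, lying on one leg, the other upright. Point: mid-length, on the line halving the V, 10.6 mm from the outer heel edge (as it lies: 7.5 mm above the bench and 7.5 mm in from the upright leg's outer face). y along the length, z out of the V's open side (up when V is up), flat leg towards x+z, upright leg towards z-x. A half turn about z changes nothing.
- bottle: blue glass bottle with a red ribbed cap and grey stopper with two short tubes, 70 mm across, 163 mm high, standing beyond the cradle; origin at the middle of its foot. Bystander. (A fixed crate of more bottles, 155 mm high, stands outside the work, about 0.93 m from the robot base at the far left.)
- flask: clear conical flask with a red collar and glass dome, 78 mm across at the foot, 142 mm high, standing beyond the cradle next to the bottle; origin at the middle of its foot. Bystander. (A fixed tray of more flasks, 150 mm high, stands outside the work, about 0.95 m from the base at the far right.)
- cap_a: loose red screw cap, 55 mm across, 25 mm high, lying near the middle stop, behind its upright leg; origin at the middle of its underside. Bystander. (A fixed box of spare caps, 45 mm high, stands left of the robot base.)
- cap_b: loose red screw cap, 55 mm across, 25 mm high, lying near the small stop, behind its upright leg; origin at the middle of its underside. Bystander.
Not all that is in view belongs to the job. Leave any green look-alike of the part that bears stop_mid_centre alone.

How it is judged:
On the way, in this order (a step that is already met when the one before it is completed fails the run):
1. the middle stop is lowered home into the large one's V while still held by the fingers (x of stop_mid_centre in the frame of stop_large_centre between -0.006 and 0.006 m and y of stop_mid_centre in the frame of stop_large_centre between -0.008 and 0.008 m and z of stop_mid_centre in the frame of stop_large_centre between -0 and 0.01 m and angle between stop_mid_centre's own z axis and vertical below 0.25 rad and angle between the y axis of stop_mid_centre and the y axis of stop_large_centre, either way round below 0.15 rad and contact force between the fingers and stop_mid above 0.5 N), for 0.05 s.
2. the small stop is lowered home into the middle one's V while still held by the fingers (x of stop_small_centre in the frame of stop_mid_centre between -0.006 and 0.006 m and y of stop_small_centre in the frame of stop_mid_centre between -0.008 and 0.008 m and z of stop_small_centre in the frame of stop_mid_centre between -0 and 0.01 m and angle between each of stop_small_centre, stop_mid_centre's own z axis and vertical below 0.25 rad and angle between the y axis of stop_small_centre and the y axis of stop_mid_centre, either way round below 0.15 rad and contact force between the fingers and stop_small above 0.5 N and x of stop_mid_centre in the frame of stop_large_centre between -0.006 and 0.006 m and y of stop_mid_centre in the frame of stop_large_centre between -0.008 and 0.008 m and z of stop_mid_centre in the frame of stop_large_centre between -0 and 0.01 m and angle between the y axis of stop_mid_centre and the y axis of stop_large_centre, either way round below 0.15 rad), for 0.05 s.
At the end, for the whole second after the job is handed in: Large stop V up in the cradle (3 mm across and in height, 25 mm along), middle nested in it, small in the middle: each within 3 mm across, 2.5 mm of home height, ends flush to 5 mm, V upright to 0.08 rad, lengths parallel to 0.07 rad; all three released and at rest (x of stop_mid_centre in the frame of stop_large_centre between -0.003 and 0.003 m and y of stop_mid_centre in the frame of stop_large_centre between -0.005 and 0.005 m and z of stop_mid_centre in the frame of stop_large_centre between 0.0025 and 0.0075 m and angle between each of stop_mid_centre, stop_small_centre, stop_large_centre's own z axis and vertical below 0.08 rad and angle between the y axis of stop_mid_centre and the y axis of stop_large_centre, either way round below 0.07 rad and x of stop_small_centre in the frame of stop_mid_centre between -0.003 and 0.003 m and y of stop_small_centre in the frame of stop_mid_centre between -0.005 and 0.005 m and z of stop_small_centre in the frame of stop_mid_centre between 0.0025 and 0.0075 m and angle between the y axis of stop_small_centre and the y axis of stop_mid_centre, either way round below 0.07 rad and x of stop_large_centre in the frame of cradle_seat between -0.003 and 0.003 m and z of stop_large_centre in the frame of cradle_seat between 0.0147 and 0.0207 m and y of stop_large_centre in the frame of cradle_seat between -0.025 and 0.025 m and linear speed of each of stop_large, stop_mid, stop_small below 0.02 m/s); the robot touches nothing.
It fails at once if the bottle is pushed more than 20 mm or tipped over (distance of bottle from where it was at the start of the episode above 0.02 m or angle between bottle's own z axis and vertical above 0.35 rad).
It fails at once if the flask is pushed more than 20 mm or tipped over (distance of flask from where it was at the start of the episode above 0.02 m or angle between flask's own z axis and vertical above 0.35 rad).
It fails at once if the screw cap A is pushed more than 20 mm or tipped over (distance of cap_a from where it was at the start of the episode above 0.02 m or angle between cap_a's own z axis and vertical above 0.35 rad).
It fails at once if the screw cap B is pushed more than 20 mm or tipped over (distance of cap_b from where it was at the start of the episode above 0.02 m or angle between cap_b's own z axis and vertical above 0.35 rad).
It also fails if it takes over 69 s, if anything falls off the work surface, if the arm or the gripper's body presses on something with over 40 N, if the wrist force passes 120 N, or if a joint passes its speed limit or range.

ROBOT

A 6-joint arm with a two-finger parallel gripper is mounted at the origin on the work surface. World frame = base frame: x ahead of the robot, y to its left, z up, the work surface at z = 0. Lengths are in m, angles in rad, forces in N, time in s.
With the tool pointing down it reaches from about 0.375 to 0.9 m from the base axis. Payload 3.1 kg.
Tool frame: the origin (TCP) lies between the finger pads; the fingertips stand 19 mm ahead of it and the grasp point (between the pads) is the TCP; z points along the fingers, y is the direction in which the jaws open and shut (so a half turn about z gives the same grasp; the last joint's range is limited). The gripper opens to 85 mm and grips with 20 to 120 N. Pads are 22 mm wide; open, the fingers measure 114 mm over their backs; the gripper's body (76 mm by 85 mm) begins 54 mm behind the grasp point. The pads swing forward as they close: fully open they stand 13 mm farther back than shut.
Start: joints at [-1.462, 0.527, 1.433, -0, 1.181, -0.178], TCP at [0.177, -0.599, 0.25] pointing down, gripper open.
Joint ranges: [-3.08, 3.08], [-0.75, 2.2], [0.22, 2.44], [-1.43, 4.57], [0, 2.65], [-2.85, 2.85]. Speed limits (rad/s): [2.79, 2.79, 3.14, 3.14, 3.14, 3.14].

INTERFACE

Orientations are given as a unit quaternion [x, y, z, w].
In Python, from station import manip, optics, job gives the robot as it stands.
- The arm moves only by the shell command python3 -m inch 'ROWS' [OPENING] [FORCE]. ROWS is JSON, one flat list of numbers, 4 for each row, row after row: the shift along the world's x, y, z in cm, then the turn about the world's z in rad. A call has 1 to 20 rows; each row shifts and turns the commanded pose from where the row before left it; what a row does not reach is not made up. A row lasts 1/8 s, in which the tool goes at most 62.5 mm and 10.7 degrees, less where a joint would pass 70% of its speed; a pose out of reach is approached as far as the arm can. A call with a gripper value outside its range is refused whole. OPENING is the opening in per cent of the stroke, from 0 (shut) to 100 (fully open), set as the call begins (- or left out, the last holds). The fingers move at their own pace and stop on an object; FORCE is the grip in N (left out, the last holds). Time passes only in rows, so rows that do not move let the fingers close. It gives the time, the measured TCP pose, the force and the opening at its end, in the units of the state.
- manip.sense(): the state, without advancing time (a new reading comes with each control period).
- optics.snapshot(name): name is "side" or "top" or "wrist"; returns (picture, depth): 400x640x3 uint8, red, green, blue; 400x640 float32, m along the optical axis (not along the pixel's ray), 0 where there is no reading.
- optics.camera_model(name): a dict with "mtx" (3x3 intrinsics, pixels), "camera_from_world" (4x4, takes a point from world to camera coordinates); the wrist camera has in their place "tool_from_camera" (4x4, takes a point from camera to tool coordinates, whose origin is the TCP and whose axes are the flange's). Camera axes: x right, y up, looking along -z (the intrinsics and any distortion apply to the point x, -y, -z); pixel columns grow to the right and rows downward; lengths in m; the calibration is good to about 2 mm. A picture is of the moment at which its call begins: read the wrist's pose just before it. camera_model takes no time and is no camera call.
- job.sign_off(): hands the job in, once; it reports no verdict.
The state is a dict: "t": time; "q": joint angles; "qd": joint speeds; "tau": joint torques, N m; "tcp_pos": TCP position; "tool_rot": TCP orientation; "force": force on the tool from outside, world axes, zero at the start; "ft_torque": the same for the moment, N m; "finger_gap": opening from 0.0 (shut) to 1.0 (fully open).
Only numpy, scipy, OpenCV 4.12 (cv2) and the standard library are available. Lean on these libraries where they do the work, as an engineer would, in place of code of your own. Each camera call takes 0.05 s, during which the arm holds its last target.

## Working session

There is one attempt and no reset: what is moved stays moved. The work goes in short steps, Python scripts to look and compute and a shell command to move; the robot and the scene stay as the last step left them, time stands still between calls to the robot, and variables do not carry over. Pictures are saved under pics/ and viewed, and the job is handed in when it is done.

```bash
ls; mkdir -p pics
cat > h.py <<'E'
import numpy as np, cv2
from station import manip, optics, job
def snap(n,f):
    s=manip.sense(); p,d=optics.snapshot(n); np.savez('pics/%s.npz'%f,p=p,d=d,pos=s['tcp_pos'],rot=s['tool_rot'])
    cv2.imwrite('pics/%s.png'%f,p[:,:,::-1]); return p,d
E
python3 - <<'E'
from h import *
for n in ['top','side']:
    snap(n,n+'0')
for n in ['top','side','wrist']: print(n,optics.camera_model(n))
print(manip.sense())
E
```

```text
pics
top {'mtx': array([[472.02354164,   0.        , 314.07166156],
       [  0.        , 472.02354164, 202.19444969],
       [  0.        ,   0.        ,   1.        ]]), 'camera_from_world': array([[-0.01433441, -0.99984336,  0.01038149, -0.05098571],
       [ 0.99713974, -0.01352356,  0.07436025, -0.58533183],
       [-0.07420821,  0.0114177 ,  0.99717741, -1.26599688],
       [ 0.        ,  0.        ,  0.        ,  1.        ]])}
side {'mtx': array([[382.09770968,   0.        , 320.76397769],
       [  0.        , 382.09770968, 208.16349619],
       [  0.        ,   0.        ,   1.        ]]), 'camera_from_world': array([[ 0.99842188, -0.05081755, -0.02390262, -0.57882701],
       [ 0.05111607,  0.64608045,  0.76155578, -0.05443427],
       [-0.02325738, -0.76157576,  0.64765844, -1.03877111],
       [ 0.        ,  0.        ,  0.        ,  1.        ]])}
wrist {'mtx': array([[303.38809288,   0.        , 315.15620541],
       [  0.        , 303.38809288, 196.7074736 ],
       [  0.        ,   0.        ,   1.        ]]), 'tool_from_camera': array([[ 8.28029525e-04,  9.50425543e
[... 260 characters left out ...]
 0.00000000e+00,
         1.00000000e+00]])}
{'t': 0.1, 'q': array([-1.46149350e+00,  5.28376196e-01,  1.43378717e+00, -1.12948384e-06,
        1.18142233e+00, -1.78515565e-01]), 'qd': array([-0.00167259, -0.00254819, -0.00252456,  0.00159078,  0.000902  ,
        0.00110007]), 'tau': array([ 1.56516599e-04, -4.43303776e+01, -1.78586161e+01, -2.25066815e-04,
        3.91069523e-03,  7.96923786e-06]), 'tcp_pos': array([ 0.17736316, -0.59866003,  0.24942548]), 'tool_rot': array([ 9.89662408e-01,  1.43413129e-01,  3.39570348e-05, -9.95939171e-04]), 'force': array([ 0.24646168,  0.33051584, -0.08995523]), 'ft_torque': array([0.02835428, 0.01003128, 0.03688869]), 'finger_gap': 0.9988665440592295}
```

View pics/top0.png

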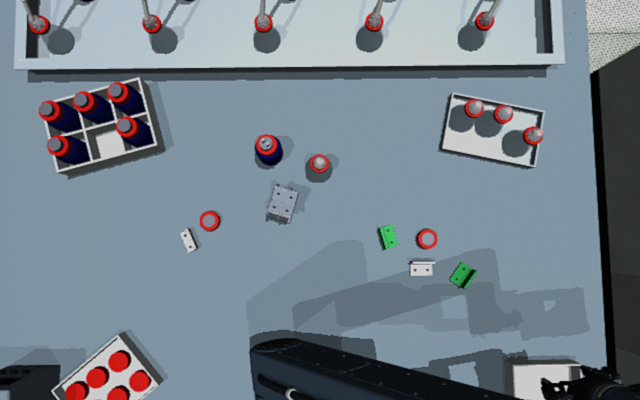

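View pics/side0.png

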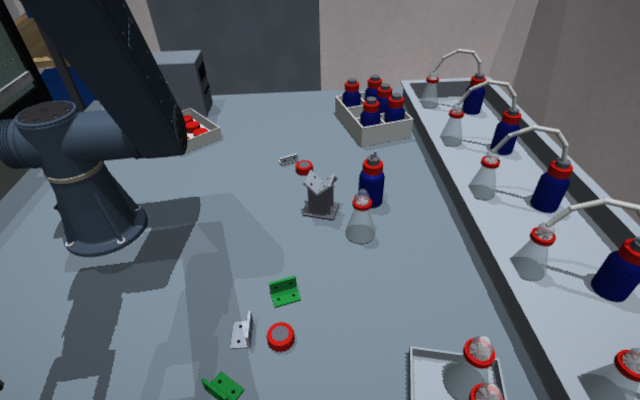

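Candidates for the middle stop: silver piece at top (421,268) beside the cap (427,238), green ones at (388,237) and (462,275). For the small stop: silver piece at (188,240) beside the cap (209,221). By size and colour I take the silver (421,268) as middle and (188,240) as small. Next I measure these and look at crops.

```bash
cat >> h.py <<'E'
def cloud(n,f):
    z=np.load('pics/%s.npz'%f); d=z['d']; m=optics.camera_model(n); K=m['mtx']
    v,u=np.mgrid[0:400,0:640]
    x=(u-K[0,2])/K[0,0]*d; y=-(v-K[1,2])/K[1,1]*d
    P=np.stack([x,y,-d],-1)
    if n=='wrist':
        from scipy.spatial.transform import Rotation as R
        T=m['tool_from_camera']; P=P@T[:3,:3].T+T[:3,3]
        P=P@R.from_quat(z['rot']).as_matrix().T+z['pos']
    else:
        T=np.linalg.inv(m['camera_from_world']); P=P@T[:3,:3].T+T[:3,3]
    P[d<=0]=np.nan
    return z['p'],P
E
python3 - <<'E'
from h import *
for n in ['top','side']:
    p,P=cloud(n,n+'0')
    boxes={'top':dict(mid=(405,440,255,282),small=(174,202,222,256),capa=(415,440,226,250),capb=(197,222,209,233),crad=(258,305,178,230),bot=(250,285,130,168),fl=(300,335,145,185)),
     'side':dict(mid=(226,260,306,352),small=(274,300,150,168),crad=(295,345,165,222),bot=(350,390,145,210),fl=(342,378,188,246))}[n]
    for k,(a,b,c,d) in boxes.items():
        q=P[c:d,a:b].reshape(-1,3); h=q[:,2]
        print(n,k,'bench',np.nanmedian(h[h<.01]) if (h<.01).any() else None,'zmax',np.nanpercentile(h,99.5))
        s=q[h>.012]
        print('   ',len(s),np.nanmin(s,0).round(3),np.nanmax(s,0).round(3),np.nanmedian(s,0).round(3))
p=cv2.imread('pics/top0.png')
a=cv2.resize(p[215:295,370:490],None,fx=5,fy=5,interpolation=cv2.INTER_CUBIC)[:, :600]
b=cv2.resize(p[170:260,170:320],None,fx=5,fy=5,interpolation=cv2.INTER_CUBIC)
cv2.imwrite('pics/ca.png',a);cv2.imwrite('pics/cb.png',b)
E
```

```text
top mid bench 0.001493214892682615 zmax 0.04342182844282474
    77 [ 0.393 -0.38   0.012] [ 0.421 -0.32   0.045] [ 0.419 -0.348  0.038]
top small bench 0.0007185580386286361 zmax 0.035058009437463886
    91 [0.457 0.247 0.012] [0.535 0.288 0.037] [0.492 0.271 0.028]
top capa bench 0.0007452461589909642 zmax 0.03146152663445532
    315 [ 0.456 -0.393  0.014] [ 0.507 -0.339  0.033] [ 0.48  -0.365  0.025]
top capb bench 0.00018491061983993973 zmax 0.03076398344899322
    317 [0.513 0.2   0.012] [0.565 0.252 0.033] [0.537 0.225 0.025]
top crad bench 0.00010104953279166384 zmax 0.12193241764236681
    699 [ 0.532 -0.015  0.012] [0.627 0.06  0.125] [0.58  0.022 0.106]
top bot bench -6.754888773885526e-06 zmax 0.16168481620777506
    670 [0.689 0.025 0.013] [0.756 0.094 0.166] [0.712 0.055 0.126]
top fl bench 5.2391666818696336e-05 zmax 0.14364718980922112
    585 [ 0.64  -0.11   0.012] [ 0.71  -0.035  0.146] [ 0.668 -0.072  0.067]
side mid bench 0.001071279752527854 zmax 0.04179210184140873
    175 [ 0.414 -0.381  0.013] [ 0.421 -0.32   0.043] [ 0.419 -0.356  0.037]
side small bench 0.0002515384359186301 zmax 0.03146862470205961
    129 [0.461 0.213 0.012] [0.523 0.285 0.033] [0.496 0.267 0.024]
side crad bench 0.0002094423453605776 zmax 0.11933042836955406
    1100 [ 0.51  -0.017  0.012] [0.627 0.231 0.122] [0.573 0.013 0.075]
side bot bench -0.00045368660445505027 zmax 0.156750640702052
    1257 [ 0.654 -0.098  0.012] [0.758 0.079 0.164] [0.714 0.033 0.107]
side fl bench -4.6444047179849957e-05 zmax 0.14195875541356587
    1192 [ 0.639 -0.113  0.012] [0.739 0.063 0.143] [ 0.678 -0.089  0.059]
```

View pics/ca.png

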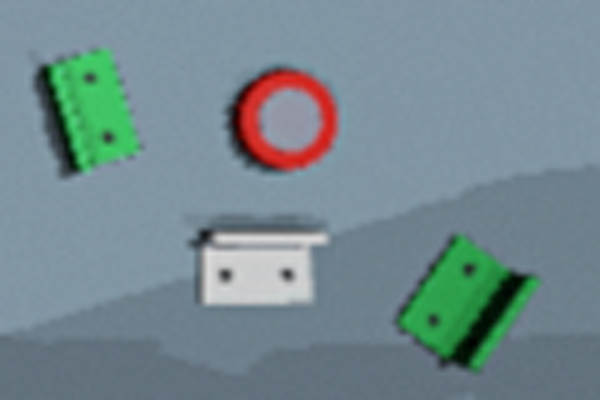

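View pics/cb.png

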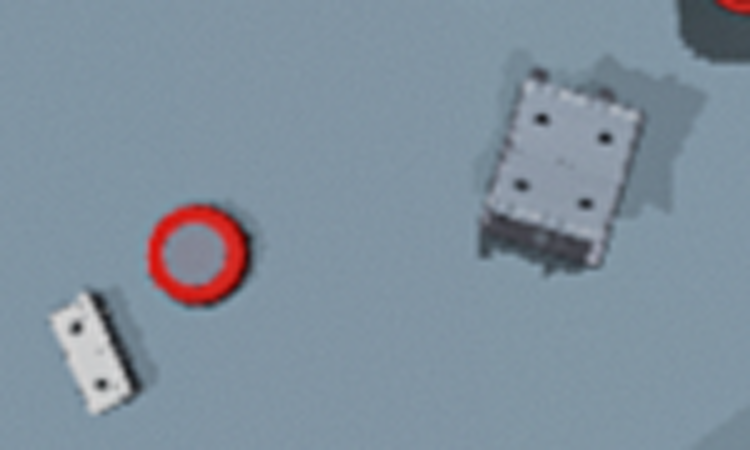

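Crops: white middle angle at top (421,268), 60 mm long and 42 mm high, with its upright leg on the cap side (far side, x≈0.42). The green ones are decoys. Small angle at (188,240), 32 mm high. The large one's length runs about 71° from x. I move above the middle one and look with the wrist camera.

```bash
python3 -m inch '[2.5,2.8,0,-0.032, 2.5,2.8,0,-0.032, 2.5,2.8,0,-0.032, 2.5,2.8,0,-0.032, 2.5,2.8,0,-0.032, 2.5,2.8,0,-0.032, 2.5,2.8,0,-0.032, 2.5,2.8,-3,-0.032, 2.5,2.5,-3,-0.032, 0,0,0,0, 0,0,0,0]' 100
python3 - <<'E'
from h import *
snap('wrist','w1')
p,P=cloud('wrist','w1')
m=np.nanmax(np.where(np.isfinite(P),P,-9),axis=(0,1));print(m)
E
```

```text
t: 1.48
tcp_pos: [0.4025, -0.3509, 0.1905]
tool_rot: [1.0, 0.0, 0.0, 0.0]
force: [-0.5, -0.2, 0.4]
finger_gap: 1.0
[0.56601696 0.08682213 0.26752128]
```

View pics/w1.png

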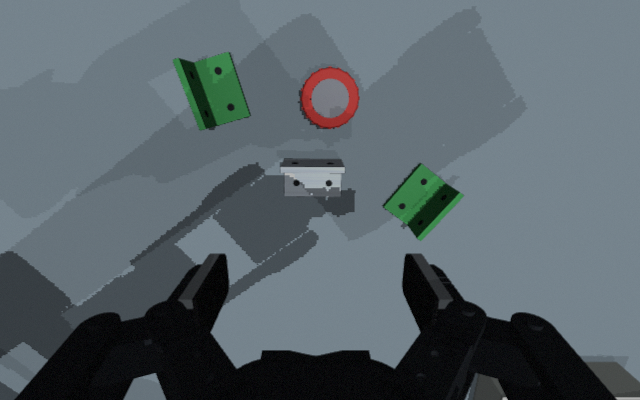

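The wrist view shows the white middle angle at (313,178), its upright leg's top edge at row ~170, the cap behind it at (330,97), and the green decoys at (212,90) and (422,202). Now I measure it.

```bash
cat >> h.py <<'E'
def fit(P,mask,zlo,zhi,lab):
    q=P[mask&(P[...,2]>zlo)&(P[...,2]<zhi)]
    c=q[:,:2].mean(0); u,s,vt=np.linalg.svd(q[:,:2]-c,full_matrices=False); d=vt[0]
    if d[1]<0:d=-d
    n=np.array([d[1],-d[0]]); a=(q[:,:2]-c)@d; b=(q[:,:2]-c)@n
    mid=c+d*(np.percentile(a,1)+np.percentile(a,99))/2
    print(lab,len(q),'mid',mid.round(4),'ang',np.degrees(np.arctan2(d[1],d[0])).round(2),'len',np.ptp(np.percentile(a,[1,99])).round(4),'perp',np.percentile(b,[2,98]).round(4),'z',np.percentile(q[:,2],[2,50,98]).round(4))
    return mid,d
E
python3 - <<'E'
from h import *
p,P=cloud('wrist','w1')
m=np.zeros((400,640),bool); m[150:200,270:352]=1
pi=p.astype(int); gray=(abs(pi[...,0]-pi[...,2])<25)&(pi[...,0]>90)
fit(P,m,.038,.05,'top edge'); fit(P,m,.02,.037,'upright'); fit(P,m&gray,.004,.012,'flat')
b=P[250:330,240:400].reshape(-1,3);print('bench',np.nanmedian(b,0))
p,P=cloud('top','top0'); m[:]=0; m[255:282,405:440]=1
fit(P,m,.034,.05,'top cam edge'); fit(P,m,.004,.012,'flat')
p,P=cloud('side','side0'); m[:]=0; m[306:352,226:260]=1
fit(P,m,.025,.05,'side upright')
E
```

```text
top edge 419 mid [ 0.4188 -0.3493] ang 89.68 len 0.0582 perp [-0.0029  0.0029] z [0.0382 0.0394 0.0408]
upright 221 mid [ 0.4215 -0.3493] ang 89.58 len 0.0579 perp [-0.0003  0.0003] z [0.0203 0.0291 0.036 ]
flat 1001 mid [ 0.397  -0.3492] ang 96.36 len 0.0591 perp [-0.0122  0.0115] z [0.0043 0.0056 0.007 ]
bench [ 2.60903217e-01 -3.56963437e-01 -3.23926777e-04]
top cam edge 46 mid [ 0.4177 -0.3506] ang 89.14 len 0.0583 perp [-0.0015  0.0015] z [0.036  0.0412 0.0446]
flat 255 mid [ 0.3974 -0.3497] ang 84.97 len 0.0861 perp [-0.0238  0.0332] z [0.0042 0.0065 0.0111]
side upright 134 mid [ 0.4183 -0.3505] ang 89.28 len 0.0603 perp [-0.0037  0.0023] z [0.0256 0.0389 0.0422]
```

Middle stop: length runs along y (89.5°), upright leg at x≈0.4187, y centre −0.3495, outer face x≈0.4217, height 40 mm as given. I grip it by its ends so it can pivot between the pads. Descending.

```bash
python3 -m inch '[0.4,0.1,-4,0, 0.7,0.04,-5,0, 0,0,-5,0, 0,0,-0.5,0, 0,0,0,0]' 82 25
python3 - <<'E'
from h import *
snap('wrist','w2'); snap('side','s2')
p,P=cloud('wrist','w2')
s=P[240:330,:].reshape(-1,3); 
for a,b in [(150,260),(380,500)]:
    q=P[200:400,a:b].reshape(-1,3); q=q[(q[:,2]>.012)&(abs(q[:,1]+.35)<.06)]; print(len(q),np.nanpercentile(q,[1,99],axis=0).round(4))
E
```

```text
t: 2.15
tcp_pos: [0.4136, -0.3503, 0.0465]
tool_rot: [1.0, -0.001, 0.001, 0.001]
force: [0.5, -0.0, 0.4]
finger_gap: 0.817
10489 [[ 0.4031 -0.3377  0.0356]
 [ 0.433  -0.2958  0.1218]]
11382 [[ 0.4026 -0.4095  0.0401]
 [ 0.4327 -0.3662  0.1215]]
```

View pics/w2.png

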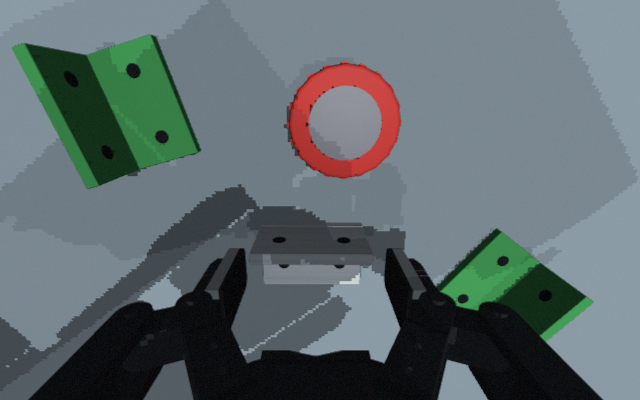

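```bash
python3 - <<'E'
from h import *
p,P=cloud('wrist','w1'); pi=p.astype(int)
g=(pi[...,1]>pi[...,0]+40)&(np.indices((400,640))[1]>350)
q=P[g]; q=q[np.isfinite(q[:,0])]
for x in np.arange(.37,.43,.01):
    s=q[abs(q[:,0]-x)<.005]; 
    if len(s): print(round(x,2),s[:,1].max().round(4))
E
python3 -m inch '[0,0.15,-1,0, 0,0,-1,0, 0,0,-0.6,0, 0,0,-0.4,0, 0,0,0,0]'
```

```text
0.37 -0.4265
0.38 -0.4291
0.39 -0.437
0.4 -0.4456
0.41 -0.4531
0.42 -0.46
t: 2.88
tcp_pos: [0.4133, -0.3471, 0.0148]
tool_rot: [1.0, -0.0, -0.0, -0.0]
force: [-0.0, 0.4, 0.3]
finger_gap: 0.82
```

```bash
python3 -m inch '[0,0,0,0, 0,0,0,0, 0,0,0,0, 0,0,0,0]' 40 30
python3 - <<'E'
from h import *
snap('wrist','w3'); snap('side','s3')
E
```

```text
t: 3.38
tcp_pos: [0.4134, -0.3474, 0.0154]
tool_rot: [1.0, -0.0, 0.0, 0.0]
force: [-0.1, 0.2, 0.2]
finger_gap: 0.697
```

View pics/w3.png

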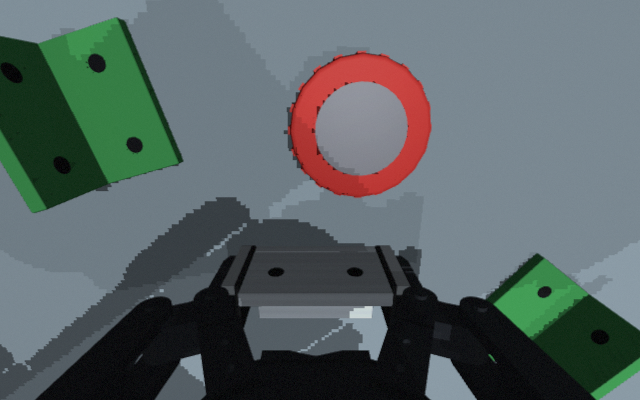

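Held: gap 0.697 ≈ 59 mm, matching the 60 mm length. I lift it and go to look at the cradle from the near side.

```bash
python3 -m inch '[0,0,1,0, 0,0,4,0, 0,0,5,0, 0,0,5,0, 0,0,5.5,0, 1,4.95,0,-0.041, 1,4.95,0,-0.041, 1,4.95,0,-0.041, 1,4.95,0,-0.041, 1,4.95,0,-0.041, 1,4.95,0,-0.041, 1,4.95,0,-0.041, 1.2,4.95,0,-0.04, 0,0,0,0, 0,0,0,0]'
python3 - <<'E'
from h import *
snap('wrist','w4'); snap('side','s4')
E
```

```text
t: 5.35
tcp_pos: [0.495, 0.0485, 0.2206]
tool_rot: [0.987, -0.162, 0.0, 0.0]
force: [-0.3, 0.6, -0.2]
finger_gap: 0.695
```

View pics/w4.png

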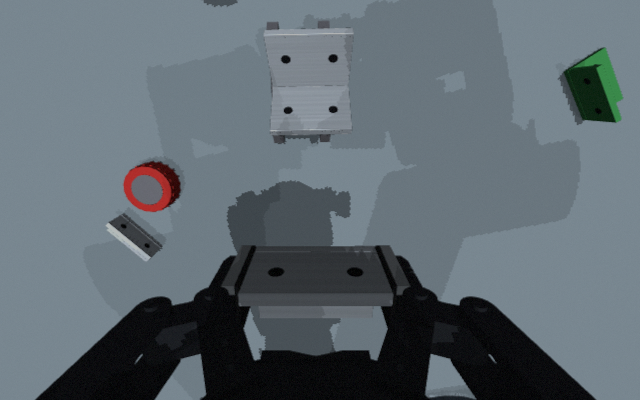

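View pics/s4.png

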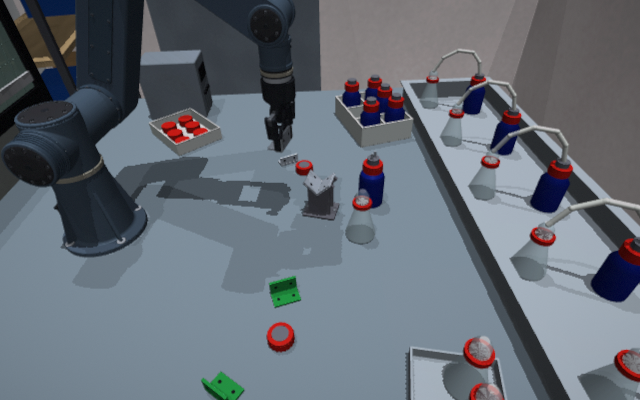

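The wrist view shows the large angle at (310,82), its V crease at row ~86, near leg tip edge at row ~132. The middle angle sits in the fingers, still with the flat leg level. I fit planes to the legs.

```bash
cat > large.py <<'E'
from h import *
def plane(q):
    for _ in range(4):
        c=q.mean(0); n=np.linalg.svd(q-c,full_matrices=False)[2][2]; r=abs((q-c)@n); q=q[r<max(.0012,2*np.median(r))]
    return c,(n if n[2]>0 else -n),q
def large(f,near,far):
    p,P=cloud('wrist',f)
    out=[]
    for (a,b,c,d) in (near,far):
        q=P[c:d,a:b].reshape(-1,3); q=q[np.isfinite(q[:,0])&(q[:,2]>.07)]; out.append(plane(q)); print('plane c',out[-1][0].round(4),'n',out[-1][1].round(3),len(out[-1][2]))
    (c1,n1,_),(c2,n2,_)=out
    d=np.cross(n1,n2); d/=np.linalg.norm(d); d=d if d[1]>0 else -d
    print('angle between',np.degrees(np.arccos(n1@n2)).round(2),'dir',d.round(4),'yaw',np.degrees(np.arctan2(d[1],d[0])).round(2))
    x0=np.linalg.solve(np.array([n1,n2,d]),np.array([n1@c1,n2@c2,d@((c1+c2)/2)]))
    return P,d,x0
if __name__=='__main__':
    P,d,x0=large('w4',(277,344,94,122),(277,344,42,76))
    q=P[25:140,250:370].reshape(-1,3); q=q[np.isfinite(q[:,0])&(q[:,2]>.09)]
    a=(q-x0)@d; print('along',np.percentile(a,[0.5,1,99,99.5]).round(4))
    m=(np.percentile(a,1)+np.percentile(a,99))/2; print('crease mid',(x0+m*d).round(4))
    s=manip.sense(); print(s['tcp_pos'],s['tool_rot'])
    # held piece
    q=P[294:304,245:390].reshape(-1,3);q=q[np.isfinite(q[:,0])]; print('held leg top',np.percentile(q,[5,50,95],axis=0).round(4))
    q=P[250:290,255:380].reshape(-1,3);q=q[np.isfinite(q[:,0])]; c,n,_=plane(q);print('outer face',c.round(4),n.round(4))
E
python3 large.py
```

```text
plane c [0.5646 0.0282 0.1043] n [ 0.677 -0.214  0.704] 1834
plane c [0.5963 0.0173 0.1052] n [-0.677  0.213  0.705] 2189
angle between 90.42 dir [3.010e-01 9.536e-01 2.000e-04] yaw 72.48
along [-0.0296 -0.0293  0.0293  0.0296]
crease mid [0.58   0.0229 0.0879]
[0.49512737 0.04755656 0.22046075] [ 9.86541708e-01 -1.63509701e-01 -5.44450634e-05  1.79582882e-04]
held leg top [[0.4916 0.0214 0.244 ]
 [0.5001 0.0451 0.2448]
 [0.5084 0.069  0.2457]]
outer face [0.5024 0.0443 0.2275] [-0.9481  0.3181  0.0038]
```

Large angle: crease centre (0.580, 0.0229, 0.088), as expected at 0.0885, with length at 72.5°. The held piece's heel is 7.9 mm ahead of and 15.5 mm below the TCP. I hover above it, turned into line.

```bash
python3 -m inch '[2.7,-0.8,0,0.011, 2.7,-0.8,-1.5,0.011, 2.8,-0.75,-2,0, 0,0,-3.5,0, 0,0,0,0, 0,0,0,0]'
python3 - <<'E'
from h import *
snap('wrist','w5'); snap('side','s5')
p=cv2.imread('pics/s5.png'); cv2.imwrite('pics/s5c.png',cv2.resize(p[60:260,230:430],None,fx=3,fy=3,interpolation=cv2.INTER_CUBIC))
for _ in range(1):
  s=manip.sense();print(s['tcp_pos'],s['tool_rot'])
E
```

```text
t: 6.2
tcp_pos: [0.5775, 0.0242, 0.151]
tool_rot: [0.988, -0.153, 0.0, 0.0]
force: [-0.2, 0.4, -0.6]
finger_gap: 0.698
[0.5780886  0.0246354  0.15183967] [ 9.88329594e-01 -1.52324936e-01  1.31446040e-03 -1.36755378e-05]
```

View pics/w5.png

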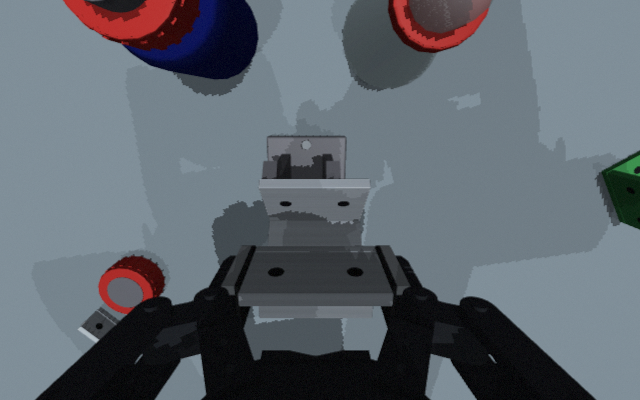

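View pics/s5c.png

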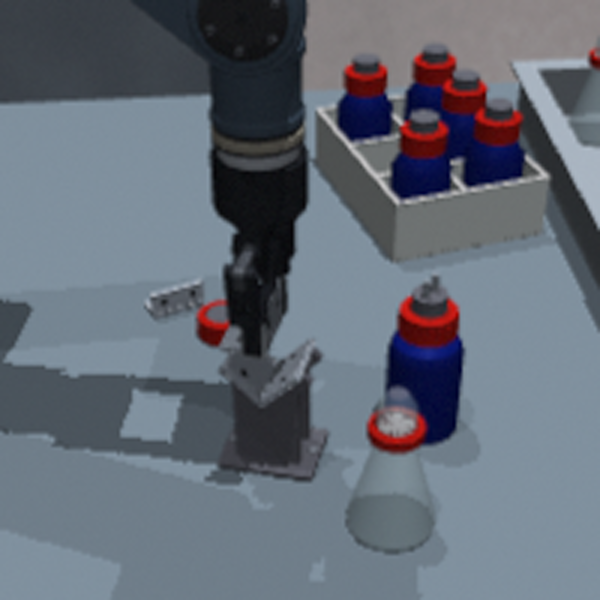

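In the wrist view, the held piece's centre (col 316) lines up with the large angle's far-leg edge (col 315) to ~0.4 mm along the length. Now I lower the flat leg's tip onto the near leg's tip to pivot it.

```bash
python3 -m inch '[0,0,-0.7,0, 0,0,-0.6,0, 0.05,-0.02,-0.3,0, 0.1,-0.03,-0.3,0, 0,0,0,0]'
python3 - <<'E'
from h import *
print(manip.sense()['force'],manip.sense()['ft_torque'])
snap('wrist','w6'); snap('side','s6')
p=cv2.imread('pics/s6.png'); q=cv2.imread('pics/w6.png')
cv2.imwrite('pics/c6.png',np.hstack([cv2.resize(p[120:220,270:370],(400,400),interpolation=cv2.INTER_CUBIC),q[120:340,200:430].copy() if 0 else cv2.resize(q[120:340,200:430],(400,400))]))
E
```

```text
t: 6.92
tcp_pos: [0.5787, 0.0248, 0.1324]
tool_rot: [0.988, -0.152, -0.0, 0.0]
force: [-1.9, -0.1, 8.4]
finger_gap: 0.694
[-1.93014638 -0.11425373  8.44608419] [9.34089937e-02 5.76911825e-01 3.46316804e-04]
```

View pics/c6.png

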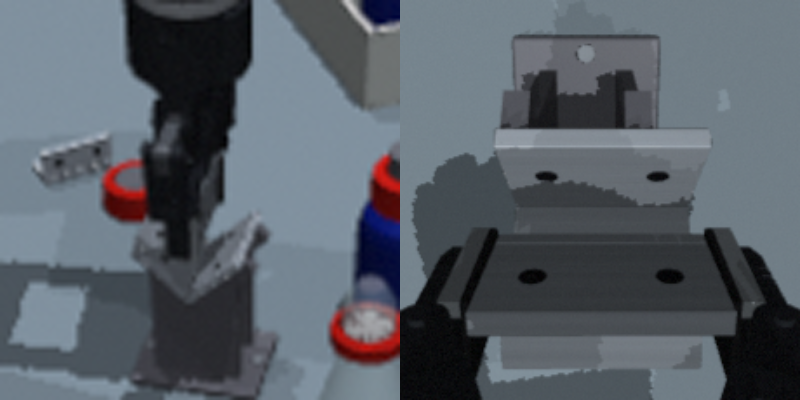

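```bash
python3 -m inch '[0.1,-0.03,-0.25,0, 0.1,-0.03,-0.25,0, 0.03,-0.01,-0.3,0, 0.03,-0.01,-0.3,0, 0,0,0,0]'
python3 - <<'E'
from h import *
snap('wrist','w7'); 
q=cv2.imread('pics/w7.png')
cv2.imwrite('pics/c7.png',cv2.resize(q[120:340,200:430],(600,574)))
E
```

```text
t: 7.65
tcp_pos: [0.5828, 0.0235, 0.1223]
tool_rot: [0.988, -0.152, 0.002, 0.0]
force: [-0.2, -0.5, 10.2]
finger_gap: 0.698
```

View pics/c7.png

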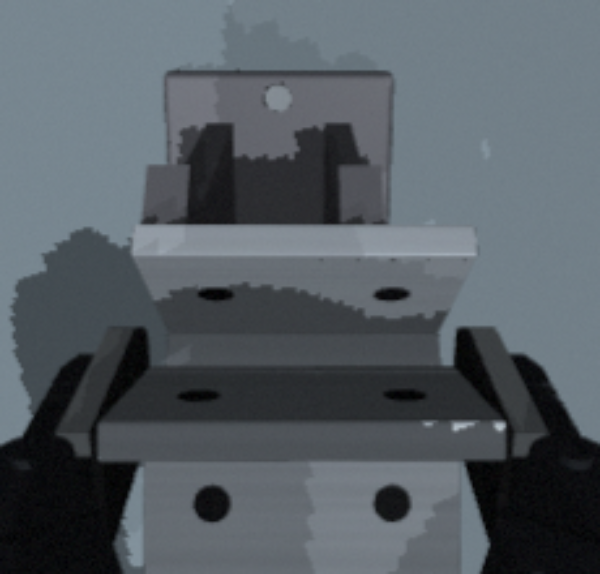

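It pivots as planned: upright leg leaning to the far side, 10 N. I continue.

```bash
python3 -m inch '[-0.05,0.02,-0.3,0, -0.05,0.02,-0.3,0, -0.05,0.02,-0.3,0, -0.05,0.02,-0.25,0, 0,0,0,0]'
python3 - <<'E'
from h import *
snap('wrist','w8'); snap('side','s8')
p=cv2.imread('pics/s8.png'); q=cv2.imread('pics/w8.png')
cv2.imwrite('pics/c8.png',np.hstack([cv2.resize(p[130:210,280:360],(400,400),interpolation=cv2.INTER_CUBIC),cv2.resize(q[120:340,200:430],(400,400))]))
E
```

```text
t: 8.32
tcp_pos: [0.5834, 0.0233, 0.1114]
tool_rot: [0.988, -0.152, 0.005, 0.001]
force: [2.5, -3.5, 10.0]
finger_gap: 0.696
```

View pics/c8.png

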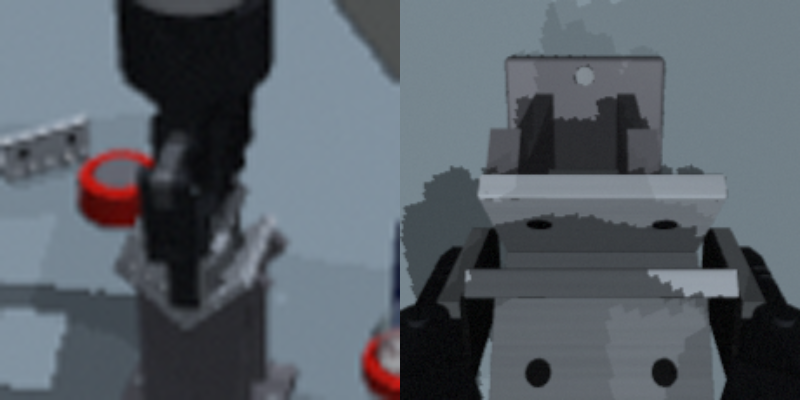

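```bash
cat > meas.py <<'E'
import sys
from large import *
f=sys.argv[1]; a,b,c,d=map(int,sys.argv[2:6])
p,P=cloud('wrist',f); q=P[c:d,a:b].reshape(-1,3); q=q[np.isfinite(q[:,0])]
cc,n,k=plane(q); e=np.array([.954,-.301]); cr=np.array([.58,.0229])
print('c',cc.round(4),'n',n.round(3),len(k),len(q),'tilt of leg deg',np.degrees(np.arctan2(n[:2]@e,n[2])).round(1),'yaw',np.degrees(np.arctan2(n[1],n[0])).round(1))
s=-(cc[:2]-cr)@e*1000; z=cc[2]*1000-79.4; print('s,z',s.round(1),z.round(1),'perp height over large near leg inner', ((z-8.5-s)/np.sqrt(2)).round(1))
E
python3 meas.py w8 270 385 292 335; cp pics/w8.png pics/w8v.png
```

```text
c [0.5629 0.0225 0.1129] n [-0.702  0.167  0.693] 4568 4928 tilt of leg deg -46.1 yaw 166.6
s,z 16.2 33.5 perp height over large near leg inner 6.2
```

View pics/w8v.png

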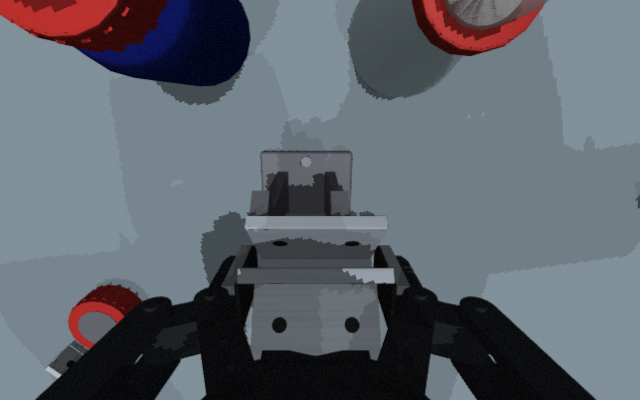

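Run:
```python
from h import *
p,P=cloud('wrist','w8'); e=np.array([.954,-.301]); dd=np.array([.301,.954]); cr=np.array([.58,.0229])
for r in range(216,366,5):
    o=[]
    for c in (270,305,365):
        q=P[r,c]; o.append((round(-(q[:2]-cr)@e*1000,1),round(q[2]*1000-79.4,1)))
    print(r,o)
```

```text
216 [(np.float64(-34.8), np.float64(35.9)), (np.float64(-34.7), np.float64(35.5)), (np.float64(-35.2), np.float64(36.6))]
221 [(np.float64(-33.3), np.float64(37.8)), (np.float64(-33.4), np.float64(37.9)), (np.float64(-33.8), np.float64(38.9))]
226 [(np.float64(-31.2), np.float64(38.2)), (np.float64(-31.7), np.float64(39.2)), (np.float64(-32.1), np.float64(40.2))]
231 [(np.float64(-28.3), np.float64(36.7)), (np.float64(-28.3), np.float64(36.7)), (np.float64(-28.5), np.float64(37.0))]
236 [(np.float64(-24.1), np.float64(32.7)), (np.float64(-24.6), np.float64(33.7)), (np.float64(-24.5), np.float64(33.5))]
241 [(np.float64(-19.6), np.float64(28.5)), (np.float64(-19.2), np.float64(27.7)), (np.float64(-19.4), np.float64(28.0))]
246 [(np.float64(-13.8), np.float64(22.1)), (np.float64(-14.6), np.float64(23.7)), (np.float64(-13.9), np.float64(22.1))]
251 [(np.float64(-8.5), np.float64(17.2)), (np.float64(-8.5), np.float64(17.1)), (np.float64(-8.4), np.float64(16.8))]
256 [(np.float64(-2.1), np.float64(10.6)), (np.float64(-2.1), np.float64(10.6)), (np.float64(-2.5), np.float64(11.2))]
261 [(np
[... 1788 characters left out ...]
.9), np.float64(41.0)), (np.float64(nan), np.float64(nan)), (np.float64(22.9), np.float64(40.9))]
341 [(np.float64(25.2), np.float64(41.6)), (np.float64(24.6), np.float64(42.3)), (np.float64(24.7), np.float64(42.1))]
346 [(np.float64(26.4), np.float64(43.5)), (np.float64(26.4), np.float64(43.4)), (np.float64(26.5), np.float64(43.3))]
351 [(np.float64(-13.0), np.float64(86.4)), (np.float64(28.5), np.float64(44.2)), (np.float64(-13.1), np.float64(86.4))]
356 [(np.float64(-12.5), np.float64(87.7)), (np.float64(-12.1), np.float64(87.2)), (np.float64(-13.0), np.float64(88.1))]
361 [(np.float64(-13.4), np.float64(90.3)), (np.float64(-13.4), np.float64(90.2)), (np.float64(-13.8), np.float64(90.6))]
```

Reading the profile directly (the automatic plane fit was polluted by the fingers): near leg slopes 31.5°, with its underside on the large leg's tip. The pivot is behaving, so I continue down to 45°.

```bash
cat > prof.py <<'E'
import sys
from h import *
f=sys.argv[1]; snap('wrist',f); snap('side',f+'s')
p,P=cloud('wrist',f); e=np.array([.954,-.301]); cr=np.array([.58,.0229])
t=manip.sense(); print('TCP s,z',(-(t['tcp_pos'][:2]-cr)@e*1000).round(1),(t['tcp_pos'][2]*1000-79.4).round(1),'F',t['force'].round(1))
for r in range(200,360,4):
    o=[]
    for c in (262,312,372):
        q=np.nanmedian(P[r-1:r+2,c-6:c+7].reshape(-1,3),0); o.append((float(round(-(q[:2]-cr)@e*1000,1)),float(round(q[2]*1000-79.4,1))))
    print(r,o)
q=cv2.imread('pics/%s.png'%f); s=cv2.imread('pics/%ss.png'%f)
cv2.imwrite('pics/%sc.png'%f,np.hstack([cv2.resize(s[130:210,280:360],(360,400),interpolation=cv2.INTER_CUBIC),cv2.resize(q[180:370,200:430],(440,400))]))
E
python3 -m inch '[0.02,-0.01,-0.3,0, 0.02,-0.01,-0.3,0, 0.03,-0.01,-0.3,0, 0,0,0,0]'
python3 prof.py w9
```

```text
t: 8.93
tcp_pos: [0.5833, 0.0231, 0.1028]
tool_rot: [0.988, -0.152, 0.004, 0.001]
force: [-0.1, -3.4, 13.6]
finger_gap: 0.697
TCP s,z -3.1 23.4 F [-0.6 -2.  14.4]
200 [(-40.8, 23.9), (-9.2, -71.9), (-6.8, -79.5)]
204 [(-39.7, 25.5), (-6.1, -71.9), (-3.3, -80.0)]
208 [(-38.3, 26.6), (-2.9, -72.0), (-0.0, -79.7)]
212 [(-36.9, 27.7), (0.4, -71.9), (3.5, -80.0)]
216 [(-35.7, 29.2), (2.3, -71.0), (6.8, -79.6)]
220 [(-34.3, 30.4), (-5.1, -41.6), (10.2, -79.7)]
224 [(-34.2, 35.7), (-34.0, 35.8), (-34.8, 36.0)]
228 [(-33.7, 37.1), (-33.7, 37.2), (-33.8, 37.2)]
232 [(-32.6, 38.3), (-32.4, 38.6), (-32.6, 38.5)]
236 [(-31.2, 39.2), (-31.2, 39.4), (-31.4, 39.4)]
240 [(-28.5, 37.1), (-28.2, 37.2), (-28.6, 37.1)]
244 [(-24.9, 33.5), (-25.1, 33.8), (-25.3, 33.5)]
248 [(-21.3, 29.9), (-21.3, 30.1), (-21.2, 29.8)]
252 [(-17.3, 26.0), (-17.1, 25.9), (-17.2, 25.7)]
256 [(-12.5, 21.4), (-12.5, 21.1), (-12.5, 21.4)]
260 [(-22.9, 43.2), (-23.0, 43.3), (-23.1, 43.4)]
264 [(-21.7, 44.2), (-21.9, 44.3), (-21.8, 44.3)]
268 [(-20.7, 45.3), (-20.9, 45.6), (-20.7, 45.2)]
272 [(-19.4, 46.2), (-19.4, 46.1), (-19.6
[... 286 characters left out ...]
00 [(8.0, 25.7), (8.1, 25.7), (7.8, 25.9)]
304 [(9.2, 27.1), (9.4, 26.9), (9.4, 26.9)]
308 [(10.7, 28.4), (10.7, 28.3), (10.6, 28.1)]
312 [(11.8, 29.5), (11.7, 29.4), (12.1, 29.4)]
316 [(13.1, 30.7), (12.9, 30.7), (13.1, 30.7)]
320 [(14.3, 31.9), (14.1, 32.0), (14.2, 32.0)]
324 [(15.5, 33.0), (15.7, 33.0), (15.6, 33.0)]
328 [(16.9, 34.2), (16.7, 34.1), (16.8, 34.2)]
332 [(18.0, 35.4), (18.2, 35.2), (17.9, 35.3)]
336 [(19.2, 36.6), (18.9, 36.4), (19.1, 36.6)]
340 [(20.4, 37.5), (20.5, 37.6), (20.6, 37.5)]
344 [(21.5, 38.8), (21.5, 38.9), (21.6, 38.7)]
348 [(22.7, 39.7), (22.6, 39.8), (22.5, 40.0)]
352 [(-11.5, 76.4), (23.7, 40.9), (23.3, 41.2)]
356 [(-11.8, 78.4), (-12.6, 79.0), (24.2, 42.6)]
```

View pics/w9c.png

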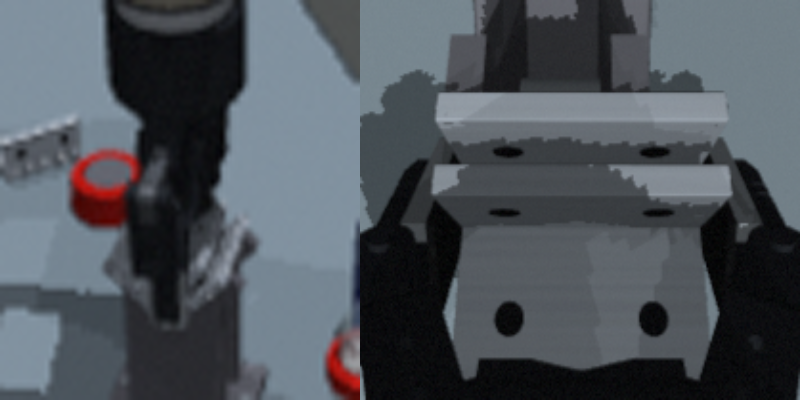

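Now at 44.5°, inner corner at (3.4, 22), needing 3.4 mm farther across and 4.9 mm down. Ends are in line in the crop. Lowering home.

```bash
python3 -m inch '[0.12,-0.04,-0.15,0, 0.11,-0.03,-0.18,0, 0.1,-0.03,-0.16,0, 0,0,-0.05,0, 0,0,0,0]'
python3 prof.py w10 | awk 'NR==1||/^(236|256|260|264|268|272|276|280|284|288|292|300|312|328|340)/'
```

```text
t: 9.65
tcp_pos: [0.5856, 0.0223, 0.0994]
tool_rot: [0.988, -0.152, 0.003, 0.001]
force: [-4.8, -3.3, 27.3]
finger_gap: 0.694
TCP s,z -5.5 20.0 F [-4.9 -2.3 27.1]
236 [(-34.1, 36.9), (-34.1, 36.7), (-34.1, 36.7)]
256 [(-23.4, 32.0), (-23.5, 32.1), (-23.1, 31.7)]
260 [(-25.5, 40.1), (-25.4, 39.8), (-25.6, 40.0)]
264 [(-24.4, 41.0), (-24.3, 41.0), (-24.3, 40.8)]
268 [(-23.3, 42.2), (-23.4, 42.2), (-23.2, 42.0)]
272 [(-21.6, 42.1), (-21.4, 42.0), (-21.6, 42.3)]
276 [(-16.9, 37.3), (-16.8, 37.4), (-17.1, 37.7)]
280 [(-11.6, 32.1), (-11.6, 32.3), (-11.9, 32.6)]
284 [(-5.7, 26.6), (-5.8, 26.6), (-5.9, 26.5)]
288 [(0.7, 19.9), (0.9, 20.0), (1.0, 19.8)]
292 [(2.8, 20.2), (3.0, 20.2), (2.7, 20.2)]
300 [(5.7, 22.6), (5.4, 22.9), (5.2, 22.9)]
312 [(9.2, 26.5), (9.3, 26.4), (9.2, 26.6)]
328 [(14.3, 31.2), (14.1, 31.2), (14.0, 31.3)]
340 [(17.5, 34.8), (17.6, 34.7), (17.7, 34.8)]
```

View pics/w10c.png

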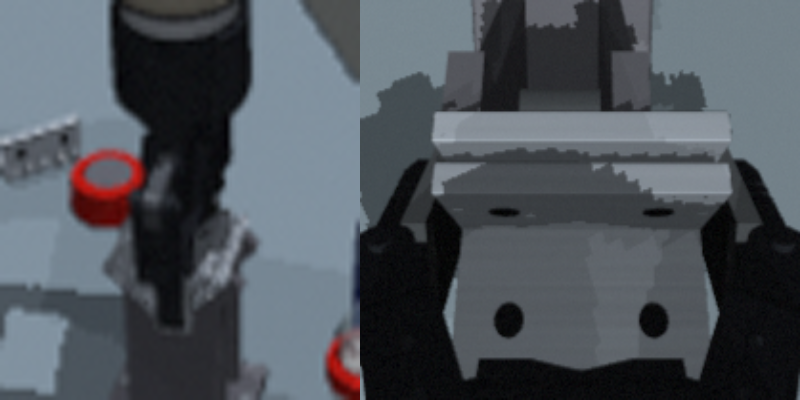

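Within ~2 mm of home (corner at (1.0, 19) against (0, 17)), 27 N. The pads probably rub on the large angle's ends too. I ease the grip to 20 N and press a little further.

```bash
python3 -m inch '[0.06,-0.02,-0.06,0, 0.05,-0.02,-0.06,0, 0,0,-0.06,0, 0,0,0,0]' 40 20
python3 prof.py w11 | awk 'NR==1||/^(236|256|260|264|268|272|276|280|284|288|292|300|312|328|340)/'
```

```text
t: 10.25
tcp_pos: [0.5865, 0.0221, 0.0984]
tool_rot: [0.988, -0.152, 0.003, 0.001]
force: [-6.1, -1.4, 33.7]
finger_gap: 0.694
TCP s,z -6.4 19.0 F [-6.1 -1.8 33.2]
236 [(-34.3, 35.5), (-34.2, 35.5), (-34.9, 35.7)]
256 [(-26.1, 34.8), (-26.4, 35.1), (-26.4, 35.2)]
260 [(-26.5, 38.9), (-26.4, 38.9), (-26.4, 38.8)]
264 [(-25.2, 39.9), (-25.2, 40.0), (-25.2, 39.9)]
268 [(-24.1, 41.1), (-24.3, 41.2), (-24.1, 41.0)]
272 [(-22.5, 41.1), (-22.4, 41.3), (-22.7, 41.5)]
276 [(-17.9, 36.4), (-17.9, 36.4), (-18.1, 36.8)]
280 [(-12.5, 31.3), (-12.7, 31.3), (-12.5, 31.3)]
284 [(-6.2, 25.0), (-6.9, 25.4), (-6.9, 25.3)]
288 [(0.0, 18.9), (-0.3, 18.8), (-0.1, 18.8)]
292 [(2.1, 19.1), (1.9, 19.3), (1.9, 19.1)]
300 [(4.6, 21.6), (4.5, 21.7), (4.5, 21.9)]
312 [(8.2, 25.4), (8.5, 25.5), (8.2, 25.6)]
328 [(13.3, 30.2), (12.9, 30.4), (13.0, 30.2)]
340 [(16.3, 33.9), (16.4, 33.7), (16.5, 33.8)]
```

```bash
python3 -m inch '[0.08,-0.03,-0.05,0, 0.08,-0.03,-0.05,0, 0,0,0,0]' 
python3 prof.py w12 | awk 'NR==1||/^(236|256|260|264|268|272|276|280|284|288|292|300|312|328|340)/'
```

```text
t: 10.72
tcp_pos: [0.5873, 0.0218, 0.0976]
tool_rot: [0.988, -0.152, 0.002, 0.0]
force: [-8.8, -2.3, 35.0]
finger_gap: 0.692
TCP s,z -7.3 18.2 F [-9.1 -0.6 34.7]
236 [(-33.5, 30.4), (-1.0, -39.0), (18.1, -79.7)]
256 [(-28.5, 37.1), (-28.7, 37.6), (-28.7, 37.3)]
260 [(-27.2, 38.1), (-27.2, 38.0), (-27.1, 37.9)]
264 [(-25.9, 39.0), (-26.1, 39.0), (-26.2, 39.1)]
268 [(-25.0, 40.1), (-25.1, 40.2), (-25.1, 40.3)]
272 [(-23.5, 40.6), (-23.4, 40.5), (-23.4, 40.4)]
276 [(-18.9, 35.9), (-18.8, 35.9), (-19.1, 36.3)]
280 [(-13.4, 30.4), (-13.7, 30.7), (-13.4, 30.8)]
284 [(-7.4, 24.4), (-7.4, 24.5), (-7.7, 24.7)]
288 [(-1.0, 17.7), (-0.9, 17.7), (-1.0, 18.5)]
292 [(1.2, 18.3), (1.1, 18.4), (1.2, 18.3)]
300 [(3.7, 20.9), (3.7, 20.9), (3.6, 20.9)]
312 [(7.4, 24.7), (7.4, 24.8), (7.4, 24.7)]
328 [(12.2, 29.3), (12.2, 29.4), (11.9, 29.6)]
340 [(15.7, 33.0), (15.6, 33.1), (15.6, 33.0)]
```

Home: both inner faces lie at 17.0–17.2 mm, matching the computed 17.0, held with 35 N pressing. Release and look.

```bash
python3 -m inch '[0,0,0,0, 0,0,0,0, 0,0,1,0, 0,0,4,0, 0,0,5,0, -2.4,0.75,3,0, -2.4,0.75,0,0,  -2.4,0.75,0,0, 0,0,0,0, 0,0,0,0]' 85
python3 - <<'E'
from h import *
snap('wrist','w13'); snap('side','s13')
E
```

```text
t: 12.08
tcp_pos: [0.5155, 0.0446, 0.2218]
tool_rot: [0.988, -0.152, 0.001, 0.0]
force: [0.3, 1.2, -0.5]
finger_gap: 0.849
```

View pics/w13.png

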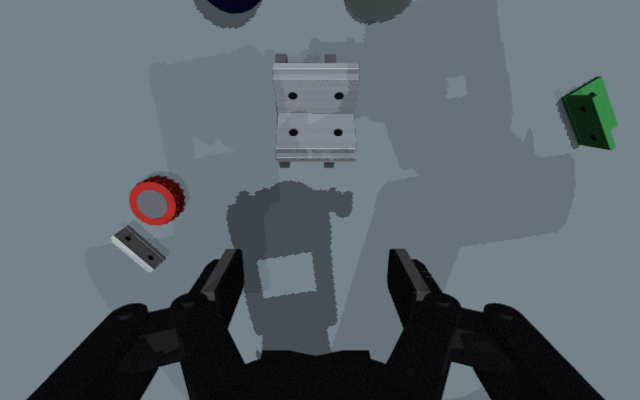

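The middle angle sits nested in the large one (316,112), ends flush. Check by plane fits, then go and look at the small one (138,250).

Run:
```python
from large import *
P,d,x0=large('w13',(285,350,118,146),(285,350,82,106))
q=P[50:165,250:380].reshape(-1,3); q=q[np.isfinite(q[:,0])&(q[:,2]>.09)]
a=(q-x0)@d; m=(np.percentile(a,1)+np.percentile(a,99))/2; print('mid crease',(x0+m*d).round(4),np.percentile(a,[1,99]))
for r in (72,148): 
    a=[];
for r in range(64,84,3):
    c=np.where(P[r,240:400,2]>.09)[0]+240; print(r,c.min(),c.max(),((P[r,c.min()+1]-x0)@d).round(4),((P[r,c.max()-1]-x0)@d).round(4))
m=np.zeros((400,640),bool); m[222:275,105:168]=1
p,_=cloud('wrist','w13'); fit(P,m,.026,.034,'small top'); fit(P,m,.012,.025,'small upright'); fit(P,m,.004,.009,'flat')
p,P=cloud('top','top0'); m[:]=0; m[222:258,174:202]=1; fit(P,m,.026,.045,'top small')
p,P=cloud('side','side0'); m[:]=0; m[150:170,274:300]=1; fit(P,m,.02,.045,'side small')
```

```text
plane c [0.5674 0.026  0.1095] n [ 0.677 -0.214  0.704] 1781
plane c [0.5934 0.0178 0.1108] n [-0.676  0.214  0.705] 1537
angle between 90.42 dir [ 3.017e-01  9.534e-01 -7.000e-04] yaw 72.44
mid crease [0.58   0.023  0.0964] [-0.0283058   0.03020683]
64 273 358 0.03 -0.0276
67 273 359 0.0298 -0.0281
70 273 358 0.0302 -0.0277
73 274 358 0.0295 -0.0278
76 273 358 0.03 -0.0277
79 273 358 0.0299 -0.0275
82 274 358 0.0295 -0.0278
small top 340 mid [0.4906 0.2737] ang 23.98 len 0.0588 perp [-0.004   0.0025] z [0.0262 0.0293 0.0308]
small upright 443 mid [0.4923 0.2682] ang 11.23 len 0.0569 perp [-0.0103  0.0431] z [0.0123 0.0194 0.0248]
flat 236 mid [0.4869 0.2829] ang 24.98 len 0.058 perp [-0.0182  0.0127] z [0.0041 0.0059 0.0087]
top small 55 mid [0.4906 0.2722] ang 19.47 len 0.0582 perp [-0.0056  0.0042] z [0.0262 0.0304 0.037 ]
side small 96 mid [0.5064 0.2435] ang 120.95 len 0.0788 perp [-0.029   0.0281] z [0.0208 0.025  0.0315]
```

Middle crease is at (0.580, 0.023, 0.0964): exactly 8.5 mm above the large one's. Now a close look at the small one.

```bash
python3 -m inch '[-0.34,2.95,0,-0.106, -0.34,2.95,0,-0.106, -0.34,2.95,0,-0.106, -0.34,2.95,0,-0.106, -0.34,2.95,0,-0.106, -0.34,2.95,0,-0.106, -0.34,2.95,-2,-0.106, -0.34,2.8,-2,-0.106, 0,0,0,0, 0,0,0,0]' 82
python3 - <<'E'
from h import *
snap('wrist','w14'); s=manip.sense(); print(s['tcp_pos'],2*np.degrees(np.arctan2(s['tool_rot'][1],s['tool_rot'][0])))
E
```

```text
t: 13.42
tcp_pos: [0.4938, 0.246, 0.1785]
tool_rot: [0.851, -0.524, -0.02, -0.024]
force: [0.5, 0.2, 0.3]
finger_gap: 0.817
[0.4938852  0.24613722 0.17884994] -63.23542201516799
```

View pics/w14.png

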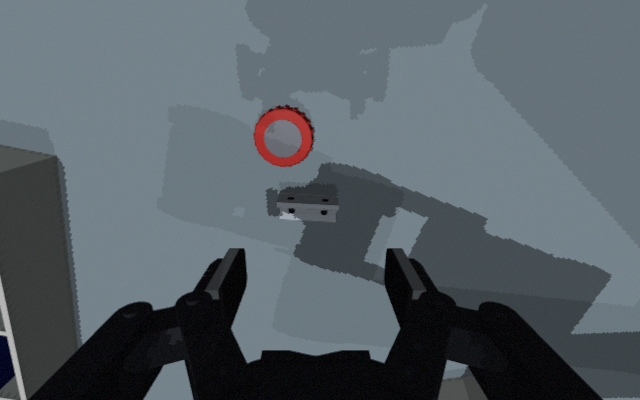

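```bash
python3 -c "
from h import *
s=manip.sense();print(s['q'].round(3),s['qd'].round(3),s['tcp_pos'],s['tool_rot'].round(4))"
python3 -m inch '[0,0,0,0, 0,0,0,0]'
python3 -c "
from h import *
s=manip.sense();print(s['q'].round(3),s['qd'].round(3),s['tcp_pos'],s['tool_rot'].round(4))"
```

```text
[0.228 0.521 1.702 0.079 0.914 2.854] [ 0.001 -0.011  0.002  0.002 -0.004 -0.   ] [0.4938852  0.24613722 0.17884994] [ 0.8511 -0.524  -0.0196 -0.0246]
t: 13.72
tcp_pos: [0.4932, 0.2462, 0.1788]
tool_rot: [0.851, -0.524, -0.02, -0.025]
force: [-0.5, -0.2, -0.5]
finger_gap: 0.82
[0.228 0.52  1.703 0.079 0.914 2.854] [ 0.001  0.003  0.005  0.001 -0.002 -0.001] [0.49318696 0.24624641 0.17881493] [ 0.8511 -0.524  -0.0198 -0.0246]
```

Joint 6 sits at its range limit in this yaw, so the tool couldn't follow. I use the half-turned grasp instead (tool x at 114°), backing off at once.

```bash
python3 -m inch '[0,0,0.5,0.18, 0,0,0.5,0.18, 0,0,0,0.18, 0,0,0,0.18, 0,0,0,0.18, 0,0,0,0.18, 0,0,0,0.18, 0,0,0,0.18, 0,0,0,0.18, 0,0,0,0.18, 0,0,0,0.18, 0,0,0,0.18, 0,0,0,0.18, 0,0,0,0.18, 0,0,0,0.18, 0,0,0,0.18, 0,0,0,0]'
python3 -c "
from h import *
s=manip.sense();print(s['q'].round(3),s['tcp_pos'],s['tool_rot'].round(4),2*np.degrees(np.arctan2(s['tool_rot'][1],s['tool_rot'][0])))"
```

```text
t: 15.85
tcp_pos: [0.4927, 0.2463, 0.1884]
tool_rot: [0.631, 0.775, -0.027, 0.017]
force: [-0.4, 0.0, -0.0]
finger_gap: 0.822
[ 0.29   0.523  1.658 -0.07   0.986  0.126] [0.49267198 0.24628463 0.18844539] [ 0.6313  0.7749 -0.0265  0.0171] 101.65884132310283
```

Run:
```python
from h import *
from scipy.spatial.transform import Rotation as R
s=manip.sense();M=R.from_quat(s['tool_rot']).as_matrix();print(M.round(4))
for f in ('w13','w14'):
    z=np.load('pics/%s.npz'%f); print(R.from_quat(z['rot']).as_matrix().round(3)[:,2])
```

```text
[[-0.2023  0.9793 -0.007 ]
 [ 0.9775  0.2015 -0.0627]
 [-0.06   -0.0195 -0.998 ]]
[ 0.002 -0.    -1.   ]
[-0.008  0.062 -0.998]
```

The commanded pose kept a small tilt (3.4° about the jaw axis, 1.1° across it). That is harmless here, since the piece pivots about the jaw axis anyway. I finish the turn and look.

```bash
python3 -m inch '[0,0,0,0.11, 0,0,0,0.105, 0,0,0,0, 0,0,0,0]'
python3 - <<'E'
from h import *
snap('wrist','w15'); s=manip.sense(); print(s['tcp_pos'],s['q'].round(3))
E
```

```text
t: 16.35
tcp_pos: [0.493, 0.2462, 0.1882]
tool_rot: [0.545, 0.838, -0.025, 0.02]
force: [1.0, -0.1, -0.0]
finger_gap: 0.825
[0.49296749 0.2461931  0.1882042 ] [ 0.292  0.52   1.666 -0.075  0.969 -0.083]
```

View pics/w15.png

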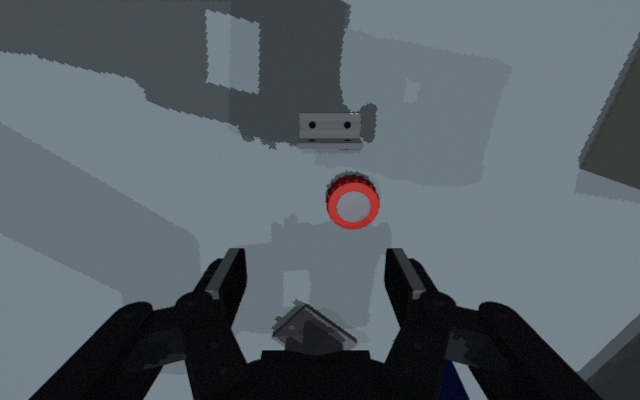

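Wrist view: small angle at (330,131), flat leg rows 112–138, upright leg row ~145, cap B at (353,205). Measure.

Run:
```python
from h import *
p,P=cloud('wrist','w15')
m=np.zeros((400,640),bool); m[105:158,290:366]=1
fit(P,m,.0275,.036,'top edge'); fit(P,m,.010,.026,'inner upright'); 
for r in range(108,158,3): print(r,P[r,330].round(4))
f,_=fit(P,m&((np.indices((400,640))[0]>113)&(np.indices((400,640))[0]<136)),.003,.012,'flat')
for r in (116,122,128,148):
    c=np.where(P[r,280:380,2]>(.0035 if r<140 else .02))[0]+280; print(r,c.min(),c.max(),P[r,c.min()].round(4),P[r,c.max()].round(4))
p,P=cloud('wrist','w14')
m[:]=0; m[190:225,265:345]=1; fit(P,m,.0275,.036,'w14 top edge')
```

```text
top edge 446 mid [0.4904 0.2761] ang 24.01 len 0.0586 perp [-0.0028  0.0029] z [0.0279 0.0293 0.031 ]
inner upright 189 mid [0.4895 0.2786] ang 23.89 len 0.058 perp [-0.0004  0.0003] z [0.0124 0.0189 0.0251]
108 [ 4.784e-01  3.037e-01 -4.000e-04]
111 [ 0.4797  0.3011 -0.0018]
114 [0.4805 0.2991 0.0049]
117 [0.4816 0.2966 0.0056]
120 [0.4828 0.294  0.006 ]
123 [0.4839 0.2915 0.0064]
126 [0.4852 0.2888 0.0057]
129 [0.4864 0.2862 0.0055]
132 [0.4877 0.2835 0.0053]
135 [0.4889 0.2808 0.0051]
138 [0.4899 0.2786 0.0083]
141 [0.4895 0.2785 0.0235]
144 [0.49   0.277  0.0293]
147 [0.4913 0.2743 0.0284]
150 [ 0.4961  0.2659 -0.0018]
153 [0.4971 0.2635 0.0006]
156 [ 4.985e-01  2.605e-01 -1.000e-04]
flat 1349 mid [0.4844 0.29  ] ang 23.9 len 0.0584 perp [-0.0099  0.0102] z [0.004  0.0055 0.0068]
116 299 360 [0.4539 0.2851 0.0048] [0.5075 0.3092 0.0059]
122 299 360 [0.4561 0.2798 0.0043] [0.5101 0.3041 0.0056]
128 300 360 [0.4592 0.2752 0.0064] [0.513  0.2989 0.0041]
148 298 362 [0.4647 0.2614 0.0287] [0.5184 0.2857 0.0296]
w14 top edge 392 mid [0.4912 0.276 ] ang 23.83 len 0.0586 perp [-0.0034  0.0029] z [0.0279 0.0293 0.0308]
```

Two views agree: top edge centre (0.4907, 0.276), 24.0°, height 30 mm. Approach with the grasp 7 mm inside the outer face.

```bash
python3 -m inch '[-0.2,1.7,-2,0, -0.19,1.65,-3,0, 0,0,-5,0, 0,0,-4.3,0, 0,0,0,0]' 85 25
python3 - <<'E'
from h import *
snap('wrist','w16'); s=manip.sense(); print(s['tcp_pos'])
p,P=cloud('wrist','w16'); T=np.array([np.cos(np.radians(24)),np.sin(np.radians(24))]); c0=np.array([.4891,.2797])
for r in (255,262,270,280,290):
    print(r,[(c,(((P[r,c,:2]-c0)@T*1000).round(1)),(P[r,c,2]*1000).round(1)) for c in (225,235,240,245,260,330,370,385,390,395,405)])
E
```

```text
t: 17.02
tcp_pos: [0.4855, 0.2794, 0.0409]
tool_rot: [0.544, 0.839, -0.028, 0.017]
force: [0.2, -0.6, 0.7]
finger_gap: 0.848
[0.48731776 0.27992735 0.04314199]
255 [(225, np.float64(-45.3), np.float64(40.6)), (235, np.float64(-40.5), np.float64(41.3)), (240, np.float64(-40.4), np.float64(34.5)), (245, np.float64(-48.2), np.float64(0.1)), (260, np.float64(-39.0), np.float64(-0.1)), (330, np.float64(3.4), np.float64(18.7)), (370, np.float64(24.9), np.float64(17.7)), (385, np.float64(37.4), np.float64(-1.1)), (390, np.float64(32.0), np.float64(31.9)), (395, np.float64(32.4), np.float64(39.0)), (405, np.float64(37.2), np.float64(38.2))]
262 [(225, np.float64(-43.4), np.float64(46.7)), (235, np.float64(-40.2), np.float64(43.3)), (240, np.float64(-40.1), np.float64(36.3)), (245, np.float64(-49.1), np.float64(-1.2)), (260, np.float64(-39.3), np.float64(0.2)), (330, np.float64(3.2), np.float64(26.2)), (370, np.float64(23.9), np.float64(25.0)), (385, np.float64(37.9), np.float64(-1.3)), (390, np.float64(32.3), np.float64(32.0)), (395, np.float64(32.3), np.float64(40.8)), (405, np.float64(35.7
[... 765 characters left out ...]
.2)), (370, np.float64(29.4), np.float64(-0.6)), (385, np.float64(39.0), np.float64(-1.4)), (390, np.float64(32.2), np.float64(35.9)), (395, np.float64(32.5), np.float64(43.4)), (405, np.float64(32.8), np.float64(56.3))]
290 [(225, np.float64(-39.3), np.float64(61.4)), (235, np.float64(-39.9), np.float64(48.3)), (240, np.float64(-39.8), np.float64(41.6)), (245, np.float64(-50.9), np.float64(-1.2)), (260, np.float64(-40.7), np.float64(0.1)), (330, np.float64(4.4), np.float64(-0.6)), (370, np.float64(30.0), np.float64(-0.6)), (385, np.float64(39.3), np.float64(0.0)), (390, np.float64(32.4), np.float64(37.3)), (395, np.float64(32.9), np.float64(44.0)), (405, np.float64(33.0), np.float64(57.4))]
```

View pics/w16.png

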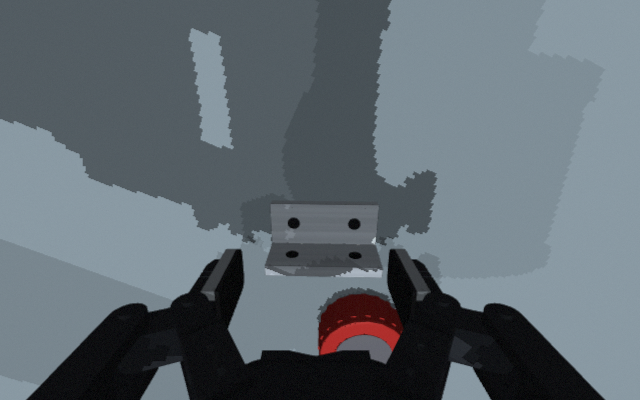

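The pads stand about 3.5 mm left of the piece's centre (pads at cols 243/390, piece 265–381). I shift along its length, descend and close.

```bash
python3 -m inch '[0.16,0.07,0,0, 0.16,0.07,-0.6,0, 0,0,-0.8,0, 0,0,-0.5,0, 0,0,-0.3,0, 0,0,0,0]'
python3 -c "
from h import *
for i in range(3):
  s=manip.sense();print(s['tcp_pos'],s['force'])
snap('wrist','w17')"
```

```text
t: 17.82
tcp_pos: [0.4919, 0.281, 0.0228]
tool_rot: [0.544, 0.839, -0.025, 0.02]
force: [-0.3, 0.1, -0.7]
finger_gap: 0.852
[0.49191206 0.28096464 0.02280571] [-0.25607526  0.11304771 -0.68891356]
[0.49191206 0.28096464 0.02280571] [-0.25607526  0.11304771 -0.68891356]
[0.49191206 0.28096464 0.02280571] [-0.25607526  0.11304771 -0.68891356]
```

View pics/w17.png

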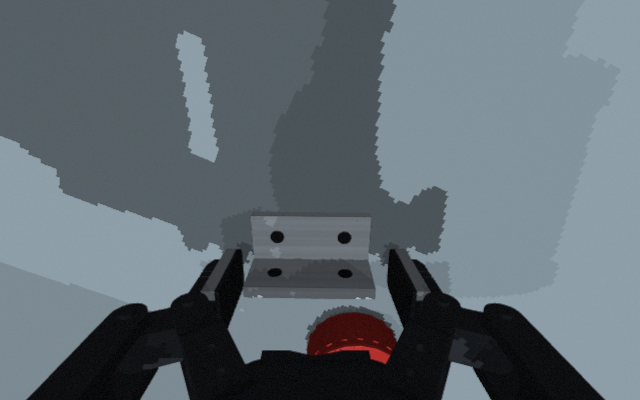

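```bash
python3 -m inch '[-0.14,-0.06,-0.3,0, 0,0,-0.3,0, 0,0,0,0, 0,0,0,0]'
python3 -m inch '[0,0,0,0, 0,0,0,0, 0,0,0,0, 0,0,0,0, 0,0,0,0]' 40 30
python3 -c "
from h import *
snap('wrist','w18')"
```

```text
t: 18.38
tcp_pos: [0.4908, 0.2805, 0.0171]
tool_rot: [0.544, 0.839, -0.025, 0.02]
force: [-0.1, -0.9, -0.2]
finger_gap: 0.852
t: 19.0
tcp_pos: [0.4908, 0.2805, 0.0176]
tool_rot: [0.544, 0.839, -0.025, 0.02]
force: [-2.1, -0.9, 5.0]
finger_gap: 0.692
```

View pics/w18.png

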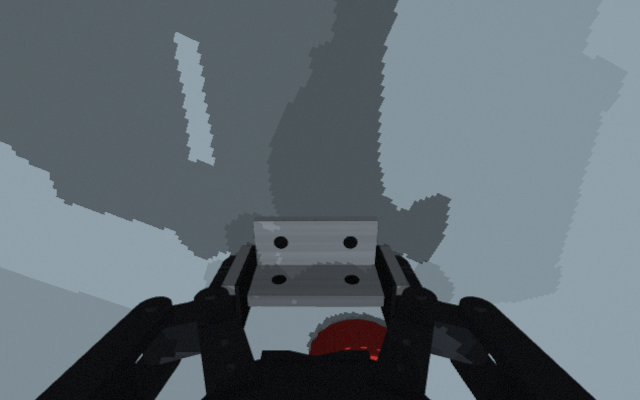

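Held (gap 0.692). Lift, measure the hold, and carry it toward the cradle.

```bash
python3 -m inch '[0,0,1,0, 0,0,4,0, 0,0,5,0, 0,0,5,0, 0,0,4,0, 0.94,-3.16,0,0.1056, 0.94,-3.16,0,0.1056, 0.94,-3.16,0,0.1056, 0.94,-3.16,0,0.1056, 0.94,-3.16,0,0.1056, 0.94,-3.16,0,0.1056, 0.94,-3.16,0,0.1056, 0.94,-3.16,0,0.1056, 0,0,0,0, 0,0,0,0, 0,0,0,0]'
cat > prof2.py <<'E'
import sys
from h import *
from scipy.spatial.transform import Rotation as R
f=sys.argv[1]; r0,r1,st=map(int,sys.argv[2:5]); cols=list(map(int,sys.argv[5:])) or [262,315,370]
snap('wrist',f); snap('side',f+'s')
p,P=cloud('wrist',f); e=np.array([.954,-.301]); dd=np.array([.301,.954]); cr=np.array([.58,.023])
t=manip.sense(); M=R.from_quat(t['tool_rot']).as_matrix()
print('TCP s,z,d',(-(t['tcp_pos'][:2]-cr)@e*1000).round(1),(t['tcp_pos'][2]*1000-79.4).round(1),((t['tcp_pos'][:2]-cr)@dd*1000).round(1),'F',t['force'].round(1),'jaw yaw',np.degrees(np.arctan2(M[1,1],M[0,1])).round(2),'xyz-z',M[2].round(3))
for r in range(r0,r1,st):
    o=[]
    for c in cols:
        q=np.nanmedian(P[r-1:r+2,c-5:c+6].reshape(-1,3),0); o.append((float(round(-(q[:2]-cr)@e*1000,1)),float(round(q[2]*1000-79.4,1)),float(round((q[:2]-cr)@dd*1000,1))))
    print(r,o)
q=cv2.imread('pics/%s.png'%f); s=cv2.imread('pics/%ss.png'%f)
cv2.imwrite('pics/%sc.png'%f,np.hstack([cv2.resize(s[110:220,270:370],(360,400),interpolation=cv2.INTER_CUBIC),cv2.resize(q[150:370,190:440],(440,400))]))
E
python3 prof2.py w19 212 312 5
```

```text
t: 21.05
tcp_pos: [0.5653, 0.0288, 0.2071]
tool_rot: [0.152, 0.988, -0.014, 0.028]
force: [0.5, 1.1, 0.1]
finger_gap: 0.697
TCP s,z,d 15.5 127.7 1.1 F [-0.1 -0.  -0.4] jaw yaw 72.52 xyz-z [-0.06  -0.02  -0.998]
212 [(-45.3, -80.3, -66.7), (-0.6, 17.8, -1.7), (-44.2, -80.3, 60.7)]
217 [(38.3, 111.4, -27.1), (39.2, 111.5, -0.0), (39.4, 111.7, 26.8)]
222 [(38.1, 115.5, -25.3), (38.5, 115.5, -0.1), (38.8, 115.4, 26.1)]
227 [(35.5, 115.6, -25.5), (35.9, 115.6, -0.0), (36.2, 115.5, 26.3)]
232 [(32.9, 115.5, -25.5), (33.2, 115.6, 0.2), (33.4, 115.5, 26.5)]
237 [(30.0, 115.5, -25.9), (30.4, 115.6, -0.0), (30.7, 115.5, 26.8)]
242 [(27.2, 115.5, -26.0), (27.7, 115.7, 0.1), (28.0, 115.4, 26.9)]
247 [(24.2, 115.4, -26.4), (25.0, 115.4, 0.2), (25.3, 115.7, 27.1)]
252 [(21.5, 115.6, -26.3), (21.9, 115.7, 0.0), (22.4, 115.6, 27.3)]
257 [(18.8, 115.6, -26.5), (19.1, 115.7, 0.2), (19.3, 115.5, 27.5)]
262 [(15.7, 115.4, -26.5), (16.3, 115.7, 0.0), (16.6, 115.4, 27.7)]
267 [(14.8, 118.7, -26.2), (15.3, 118.6, 0.2), (15.4, 118.3, 27.3)]
272 [(14.8, 123.0, -25.8), (15.3, 122.7, 0.3), (15.4, 122.6, 26.7)]
277 [(15.0, 126.7, -24.7), (15.1, 126.6, 0.3), (15.5, 126.3, 26.1)]
282 [(14.8, 130.6, -24.2), (15.1, 130.3, 0.6), (15.5, 130.2, 25.6)]
287 [(14.9, 134.0, -23.5), (15.0, 133.8, 0.4), (15.5, 133.9, 25.1)]
292 [(14.8, 137.6, -22.9), (15.2, 137.5, 0.4), (15.6, 137.3, 24.6)]
297 [(13.7, 139.4, -22.4), (14.3, 139.5, 0.5), (14.6, 139.6, 24.3)]
302 [(11.3, 139.6, -22.6), (11.6, 139.6, 0.7), (11.9, 139.6, 24.4)]
307 [(-106.0, 10.2, -53.3), (-184.8, -80.2, -3.7), (-107.9, 6.0, 52.2)]
```

View pics/w19.png

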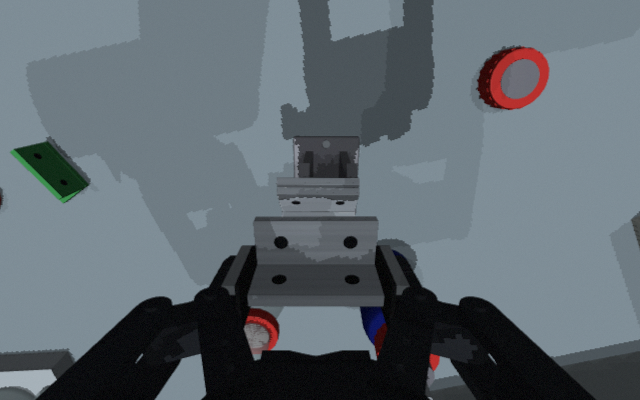

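Very clean: the held small piece is level, heel at (9.2, 109.6) in cradle coordinates. Now compare end positions along the length, held versus nest.

Run:
```python
from h import *
p,P=cloud('wrist','w19'); dd=np.array([.301,.954]); e=np.array([.954,-.301]); cr=np.array([.58,.023])
D=(P[...,:2]-cr)@dd*1000
for r in (182,187,192,196):
    c=np.where(abs(P[r,260:380,2]-.118)<.012)[0]+260; print('nest',r,c.min(),c.max(),D[r,c.min()+1].round(1),D[r,c.max()-1].round(1), (P[r,c[len(c)//2],2]*1000-79.4).round(1), -((P[r,c[len(c)//2],:2]-cr)@e*1000).round(1))
for r in (220,226,232):
    c=np.where(abs(P[r,235:400,2]-.195)<.003)[0]+235; print('held',r,c.min(),c.max(),D[r,c.min()+1].round(1),D[r,c.max()-1].round(1))
```

```text
nest 182 277 359 -28.1 29.4 37.3 32.2
nest 187 278 358 -27.9 29.1 38.3 28.7
nest 192 277 359 -28.3 29.7 40.4 25.7
nest 196 278 358 -27.9 29.1 38.0 21.6
held 220 254 377 -28.7 29.2
held 226 254 377 -29.0 29.3
held 232 254 377 -29.0 29.4
```

Held and nest centres agree within 0.4 mm. I move over the middle stop's near leg tip and begin the same pivot.

```bash
python3 -m inch '[0.54,-0.15,-1.5,0, 0.54,-0.15,-2.5,0, 0,0,-2,0, 0,0,-0.5,0, 0,0,0,0, 0,0,0,0]'
python3 prof2.py w20 212 312 12
```

```text
t: 21.9
tcp_pos: [0.5773, 0.0247, 0.1428]
tool_rot: [0.152, 0.988, -0.014, 0.029]
force: [0.3, -0.5, 0.3]
finger_gap: 0.695
TCP s,z,d 3.1 63.6 0.8 F [ 0.6  0.3 -0.3] jaw yaw 72.45 xyz-z [-0.062 -0.02  -0.998]
212 [(25.3, 39.6, -27.4), (25.6, 39.4, -0.4), (26.1, 39.6, 27.7)]
224 [(24.4, 51.2, -25.9), (24.9, 51.4, -0.1), (25.1, 51.3, 26.0)]
236 [(18.1, 51.4, -26.1), (18.2, 51.2, -0.2), (18.5, 51.0, 26.5)]
248 [(11.5, 51.3, -26.3), (11.5, 51.1, -0.3), (11.8, 51.2, 27.0)]
260 [(4.2, 51.1, -27.0), (4.7, 51.4, -0.2), (5.0, 51.2, 27.3)]
272 [(2.3, 58.7, -25.9), (2.5, 58.4, 0.1), (2.9, 58.4, 26.4)]
284 [(2.4, 67.6, -24.0), (2.4, 67.6, 0.0), (2.9, 67.6, 25.1)]
296 [(1.8, 75.4, -22.8), (2.2, 75.1, 0.3), (2.4, 75.2, 24.0)]
308 [(-98.5, -29.7, -48.2), (-142.9, -80.3, -2.9), (-111.0, -45.4, 49.3)]
```

View pics/w20c.png

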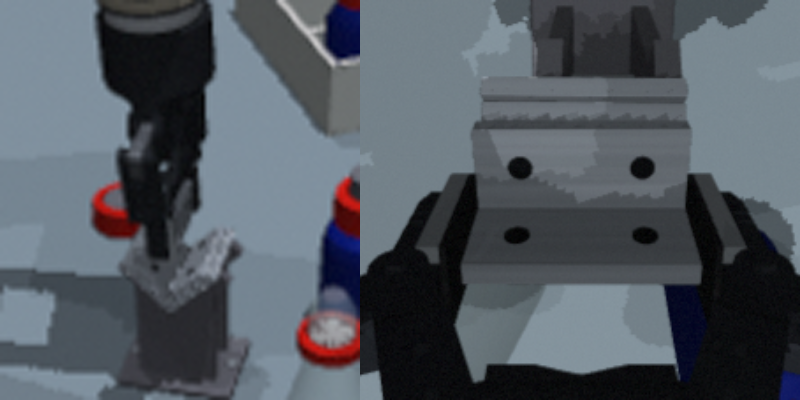

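```bash
python3 -m inch '[-0.12,0.04,-0.2,0, 0,0,-0.23,0, 0.1,-0.03,-0.2,0, 0.13,-0.04,-0.22,0, 0.13,-0.04,-0.22,0, 0,0,0,0]'
python3 prof2.py w21 208 312 8
```

```text
t: 22.75
tcp_pos: [0.5792, 0.0242, 0.1332]
tool_rot: [0.152, 0.988, -0.014, 0.029]
force: [-3.3, 1.1, 10.7]
finger_gap: 0.692
TCP s,z,d 1.1 53.8 0.9 F [-2.9  0.9 11.5] jaw yaw 72.44 xyz-z [-0.061 -0.019 -0.998]
208 [(28.9, 37.4, -26.2), (29.4, 37.7, -0.1), (29.7, 38.2, 26.2)]
216 [(27.5, 43.1, -25.1), (27.9, 43.4, -0.1), (28.1, 43.7, 25.5)]
224 [(25.6, 47.5, -24.3), (25.6, 47.0, -0.0), (25.5, 46.8, 25.2)]
232 [(21.0, 46.8, -24.7), (21.0, 46.3, 0.0), (21.2, 46.3, 25.5)]
240 [(16.1, 45.8, -25.1), (16.3, 45.5, 0.1), (16.4, 45.2, 26.0)]
248 [(11.1, 45.0, -25.9), (11.3, 44.7, -0.1), (11.4, 44.5, 26.5)]
256 [(6.1, 43.9, -26.3), (6.2, 43.7, 0.0), (6.6, 43.6, 26.9)]
264 [(2.7, 45.9, -26.2), (3.2, 46.0, -0.1), (3.5, 46.0, 26.7)]
272 [(2.0, 51.3, -25.2), (2.3, 51.2, 0.3), (2.5, 51.3, 26.0)]
280 [(1.2, 56.2, -24.2), (1.5, 56.3, 0.2), (1.5, 56.0, 25.4)]
288 [(0.1, 60.9, -23.5), (0.8, 61.0, 0.3), (0.9, 60.7, 24.7)]
296 [(-0.5, 65.3, -22.8), (-0.1, 65.4, 0.4), (0.1, 65.4, 24.1)]
304 [(-3.8, 66.6, -22.6), (-3.5, 66.6, 0.4), (-3.4, 66.1, 24.2)]
```

View pics/w21c.png

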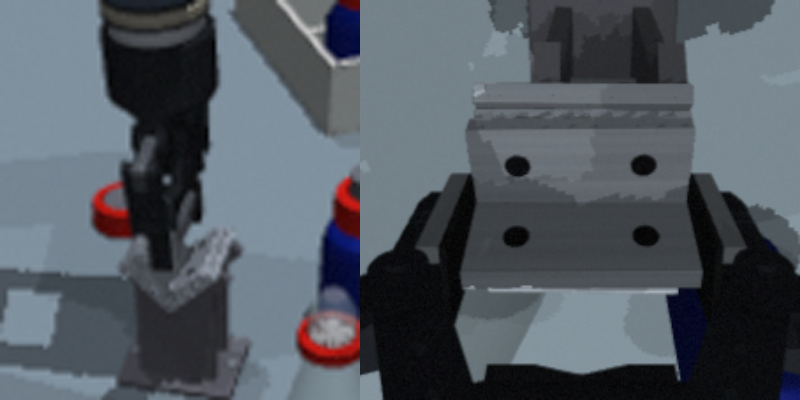

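Pivoting (10° so far, contact as planned, 11 N). Continue.

```bash
python3 -m inch '[0.11,-0.04,-0.22,0, 0.1,-0.03,-0.22,0, 0.08,-0.02,-0.22,0, 0.06,-0.02,-0.22,0, 0,0,0,0]'
python3 prof2.py w22 208 312 8
```

```text
t: 23.48
tcp_pos: [0.5846, 0.0227, 0.1251]
tool_rot: [0.152, 0.988, -0.014, 0.031]
force: [-1.0, 0.4, 11.7]
finger_gap: 0.696
TCP s,z,d -4.5 45.6 1.1 F [-0.3 -0.6 10.9] jaw yaw 72.42 xyz-z [-0.065 -0.019 -0.998]
208 [(27.4, 38.1, -23.8), (27.4, 37.9, 0.2), (27.7, 37.9, 25.0)]
216 [(25.0, 42.1, -23.3), (25.4, 42.4, 0.3), (25.8, 42.4, 24.4)]
224 [(23.5, 46.2, -22.5), (23.8, 46.6, 0.4), (24.0, 46.5, 23.9)]
232 [(19.1, 45.4, -22.9), (19.1, 45.1, 0.3), (19.4, 45.1, 24.4)]
240 [(13.8, 43.3, -23.8), (13.7, 42.9, 0.2), (13.9, 42.5, 25.2)]
248 [(8.1, 40.8, -24.6), (8.3, 40.8, 0.4), (8.4, 40.3, 25.9)]
256 [(2.2, 38.4, -25.5), (2.3, 38.2, 0.2), (2.5, 38.0, 26.6)]
264 [(-0.4, 41.4, -25.0), (0.0, 41.5, 0.3), (0.3, 41.6, 26.2)]
272 [(-2.1, 45.3, -24.4), (-1.7, 45.5, 0.2), (-1.4, 45.6, 25.8)]
280 [(-3.6, 49.1, -23.8), (-3.4, 49.3, 0.3), (-2.8, 49.5, 25.3)]
288 [(-5.1, 53.1, -23.2), (-5.0, 53.1, 0.3), (-4.5, 52.8, 24.9)]
296 [(-6.5, 56.5, -22.6), (-6.4, 56.5, 0.5), (-6.1, 56.3, 24.5)]
304 [(-7.8, 59.9, -22.1), (-7.8, 59.5, 0.6), (-7.5, 59.6, 24.0)]
```

View pics/w22c.png

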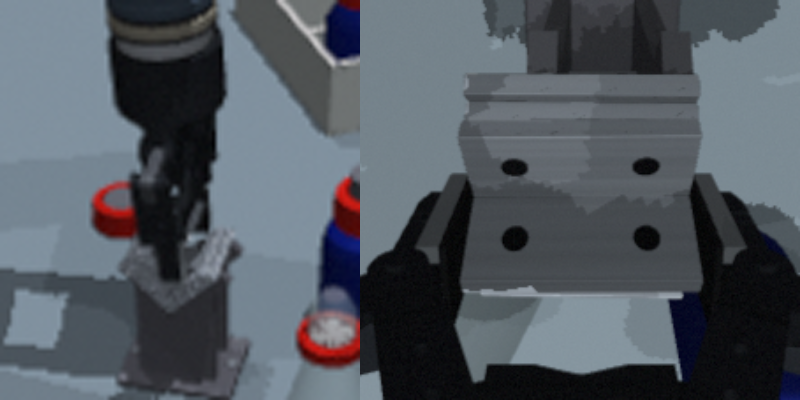

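Tip overlap on the corner is getting small (d≈28.6 of 30 mm), so I shift back toward the near side while continuing down.

```bash
python3 -m inch '[-0.1,0.03,-0.05,0, -0.1,0.03,-0.15,0, 0,0,-0.22,0, 0,0,-0.2,0, 0,0,0,0]'
python3 prof2.py w23 208 312 8
```

```text
t: 24.2
tcp_pos: [0.5853, 0.0226, 0.1202]
tool_rot: [0.152, 0.988, -0.014, 0.034]
force: [1.5, -1.7, 15.1]
finger_gap: 0.696
TCP s,z,d -5.2 40.8 1.2 F [ 1.6 -1.  14.1] jaw yaw 72.42 xyz-z [-0.072 -0.018 -0.997]
208 [(28.5, 37.3, -22.8), (28.7, 37.2, 0.4), (28.9, 37.3, 24.3)]
216 [(25.7, 39.3, -22.6), (25.9, 39.4, 0.5), (26.0, 39.2, 24.2)]
224 [(24.1, 43.7, -21.9), (24.4, 44.1, 0.5), (24.7, 44.2, 23.6)]
232 [(21.9, 46.6, -21.5), (22.0, 46.6, 0.6), (22.0, 46.3, 23.5)]
240 [(16.0, 43.1, -22.6), (16.1, 43.1, 0.4), (16.2, 42.8, 24.4)]
248 [(9.8, 39.6, -23.8), (9.9, 39.2, 0.5), (10.0, 39.3, 25.3)]
256 [(2.7, 35.5, -24.6), (3.2, 35.2, 0.5), (3.0, 35.1, 26.4)]
264 [(-0.2, 37.7, -24.7), (0.2, 38.0, 0.5), (0.5, 38.1, 26.2)]
272 [(-2.2, 41.1, -24.2), (-1.7, 41.3, 0.5), (-1.4, 41.6, 25.7)]
280 [(-4.1, 44.5, -23.8), (-3.8, 44.7, 0.5), (-3.4, 44.8, 25.4)]
288 [(-6.0, 47.7, -23.0), (-5.8, 47.7, 0.5), (-5.2, 48.1, 25.0)]
296 [(-7.6, 51.0, -22.5), (-7.3, 50.9, 0.6), (-7.0, 50.8, 24.7)]
304 [(-9.5, 54.2, -22.3), (-9.0, 54.2, 0.6), (-8.8, 53.9, 24.4)]
```

View pics/w23c.png

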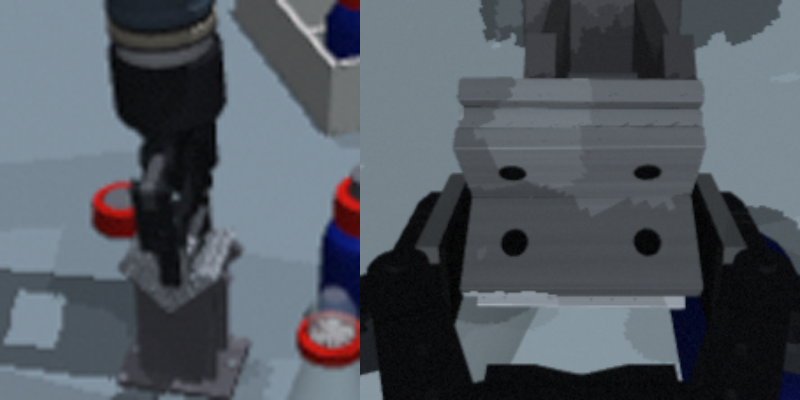

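```bash
python3 -m inch '[-0.13,0.04,-0.1,0, -0.13,0.04,-0.15,0, -0.05,0.02,-0.2,0, 0,0,-0.15,0, 0,0,0,0]'
python3 prof2.py w24 208 312 8
```

```text
t: 24.92
tcp_pos: [0.585, 0.0227, 0.1158]
tool_rot: [0.152, 0.987, -0.015, 0.037]
force: [4.1, -3.9, 19.0]
finger_gap: 0.697
TCP s,z,d -4.8 36.4 1.2 F [ 3.3 -2.5 19. ] jaw yaw 72.41 xyz-z [-0.078 -0.017 -0.997]
208 [(31.8, 39.1, -21.4), (31.9, 39.1, 0.5), (32.1, 38.8, 23.2)]
216 [(27.4, 37.8, -22.0), (27.6, 37.6, 0.5), (27.7, 37.7, 23.7)]
224 [(25.0, 40.1, -21.6), (25.0, 40.1, 0.5), (25.1, 39.9, 23.6)]
232 [(23.6, 44.2, -20.9), (23.7, 44.5, 0.7), (24.0, 44.5, 22.9)]
240 [(20.5, 45.6, -21.1), (20.7, 45.7, 0.7), (21.0, 45.7, 22.9)]
248 [(13.4, 40.4, -22.4), (13.8, 40.5, 0.5), (14.1, 40.3, 24.2)]
256 [(5.4, 34.3, -24.4), (5.6, 34.4, 0.4), (5.8, 34.4, 25.7)]
264 [(1.0, 34.5, -24.2), (1.1, 34.2, 0.4), (1.5, 34.4, 26.0)]
272 [(-1.6, 37.3, -24.0), (-1.1, 37.2, 0.4), (-0.8, 37.5, 25.7)]
280 [(-3.5, 40.3, -23.7), (-3.3, 40.5, 0.5), (-2.8, 40.5, 25.3)]
288 [(-5.8, 43.1, -23.3), (-5.4, 43.1, 0.6), (-5.2, 43.2, 25.2)]
296 [(-8.1, 45.9, -22.8), (-7.3, 46.2, 0.7), (-6.9, 46.3, 24.8)]
304 [(-9.9, 48.7, -22.6), (-9.6, 48.7, 0.8), (-9.2, 48.6, 24.6)]
```

View pics/w24c.png

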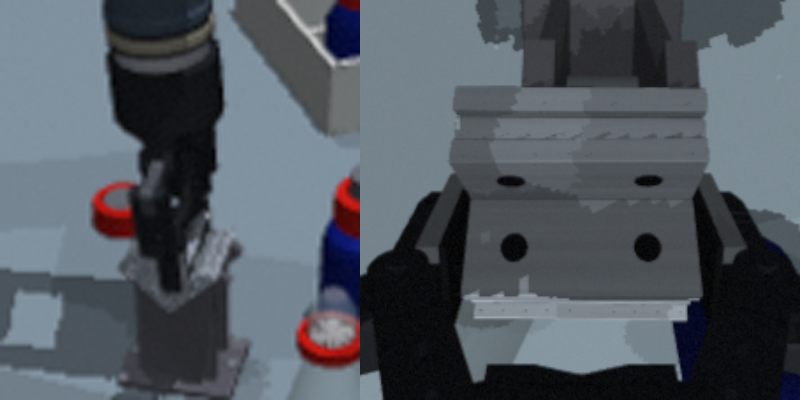

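```bash
python3 -m inch '[-0.05,0.02,-0.15,0, -0.05,0.02,-0.15,0, 0,0,-0.15,0, 0,0,-0.05,0, 0,0,0,0]'
python3 prof2.py w25 208 312 8
```

```text
t: 25.65
tcp_pos: [0.5846, 0.0229, 0.1121]
tool_rot: [0.153, 0.987, -0.015, 0.038]
force: [2.1, -4.1, 25.9]
finger_gap: 0.692
TCP s,z,d -4.4 32.7 1.3 F [ 1.6 -4.2 26.5] jaw yaw 72.4 xyz-z [-0.08  -0.017 -0.997]
208 [(33.3, 37.7, -20.9), (33.4, 37.5, 0.6), (33.5, 37.3, 22.8)]
216 [(30.2, 38.5, -21.1), (30.4, 38.8, 0.7), (30.8, 39.2, 22.7)]
224 [(26.6, 38.6, -21.1), (26.6, 38.3, 0.5), (26.9, 38.7, 23.1)]
232 [(24.4, 41.7, -20.8), (24.7, 42.0, 0.7), (25.0, 42.1, 22.7)]
240 [(22.5, 44.6, -20.4), (22.8, 44.5, 0.7), (23.2, 44.9, 22.4)]
248 [(18.2, 44.0, -20.6), (18.8, 44.0, 0.5), (19.2, 44.1, 22.7)]
256 [(8.4, 34.6, -23.2), (8.7, 34.9, 0.6), (9.3, 35.2, 24.8)]
264 [(1.9, 31.6, -24.3), (2.2, 31.6, 0.5), (2.7, 31.8, 25.8)]
272 [(-0.7, 34.1, -23.7), (-0.4, 34.1, 0.5), (0.1, 34.4, 25.5)]
280 [(-3.2, 36.7, -23.7), (-2.7, 36.8, 0.6), (-2.4, 36.9, 25.3)]
288 [(-5.7, 39.3, -23.3), (-5.0, 39.4, 0.4), (-4.7, 39.5, 25.1)]
296 [(-7.6, 42.2, -23.0), (-7.3, 42.0, 0.8), (-7.3, 41.9, 25.0)]
304 [(-10.2, 44.1, -22.8), (-9.6, 44.5, 0.6), (-9.1, 44.5, 24.6)]
```

View pics/w25c.png

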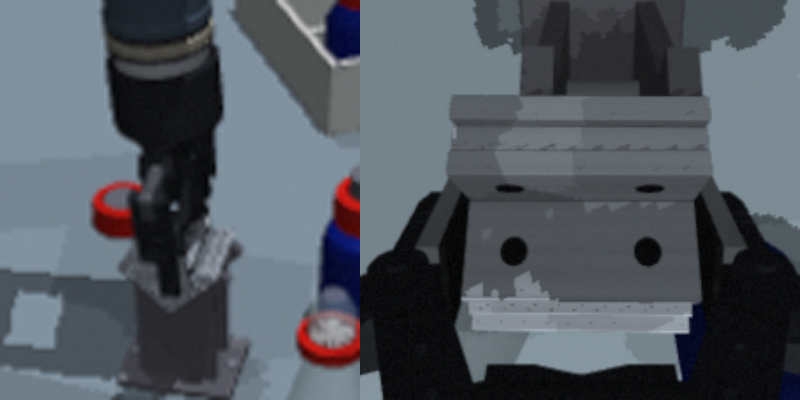

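42° now; inner corner at (3.5, 30.2), home is (0, 25.5). Final slide down.

```bash
python3 -m inch '[0.07,-0.02,-0.15,0, 0.1,-0.03,-0.15,0, 0.1,-0.03,-0.13,0, 0.08,-0.03,-0.1,0, 0,0,0,0]'
python3 prof2.py w26 224 312 8
```

```text
t: 26.38
tcp_pos: [0.5863, 0.0223, 0.1084]
tool_rot: [0.153, 0.987, -0.015, 0.037]
force: [-5.5, -1.4, 40.6]
finger_gap: 0.695
TCP s,z,d -6.2 29.0 1.2 F [-4.7 -2.7 40.8] jaw yaw 72.34 xyz-z [-0.077 -0.017 -0.997]
224 [(26.6, 38.6, -20.6), (26.8, 38.5, 0.7), (27.0, 38.3, 22.4)]
232 [(24.3, 40.8, -20.2), (24.3, 40.6, 0.8), (24.6, 40.5, 22.3)]
240 [(21.1, 41.5, -20.2), (21.3, 41.6, 0.7), (21.6, 41.9, 22.3)]
248 [(18.5, 43.5, -20.2), (18.9, 43.6, 0.6), (19.2, 44.0, 22.2)]
256 [(8.8, 34.3, -22.4), (9.2, 34.8, 0.5), (9.9, 35.2, 24.1)]
264 [(0.4, 28.3, -24.2), (0.8, 28.4, 0.4), (1.1, 28.5, 25.6)]
272 [(-2.3, 30.7, -24.1), (-1.8, 31.0, 0.5), (-1.4, 31.0, 25.4)]
280 [(-4.7, 33.2, -23.4), (-4.2, 33.4, 0.5), (-4.0, 33.4, 25.3)]
288 [(-7.2, 35.8, -23.0), (-6.8, 35.9, 0.6), (-6.5, 36.0, 25.1)]
296 [(-9.6, 38.2, -23.1), (-9.3, 38.2, 0.6), (-8.9, 38.1, 24.9)]
304 [(-11.9, 40.6, -22.7), (-11.7, 40.7, 0.5), (-11.2, 40.9, 24.7)]
```

View pics/w26c.png

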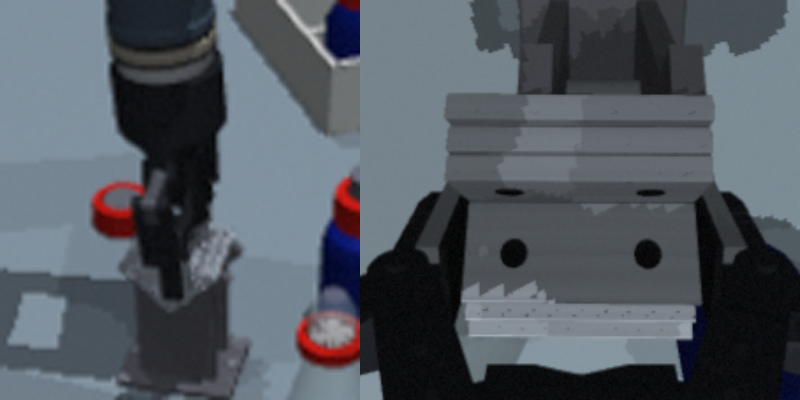

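Near leg flush, far gap ~2.5 mm left. Ease the grip to 20 N and push across along the near leg.

```bash
python3 -m inch '[0.08,-0.03,0,0, 0.08,-0.03,-0.05,0, 0.1,-0.03,-0.05,0, 0.05,-0.02,-0.05,0, 0,0,0,0]' 40 20
python3 prof2.py w27 248 312 8
```

```text
t: 27.1
tcp_pos: [0.5875, 0.0219, 0.1072]
tool_rot: [0.153, 0.987, -0.014, 0.035]
force: [-9.0, 1.1, 44.7]
finger_gap: 0.689
TCP s,z,d -7.5 27.8 1.2 F [-8.6 -0.3 44.7] jaw yaw 72.34 xyz-z [-0.073 -0.018 -0.997]
248 [(17.4, 42.6, -20.1), (17.5, 42.5, 0.7), (17.9, 42.5, 22.1)]
256 [(7.6, 33.1, -22.6), (7.7, 33.1, 0.6), (8.3, 33.6, 24.1)]
264 [(-0.8, 27.0, -24.1), (-0.5, 27.1, 0.5), (-0.3, 27.1, 25.7)]
272 [(-3.4, 29.5, -23.8), (-3.0, 29.7, 0.4), (-2.8, 29.7, 25.5)]
280 [(-5.7, 32.3, -23.4), (-5.5, 32.2, 0.4), (-5.3, 32.2, 25.3)]
288 [(-8.4, 34.6, -23.4), (-8.0, 34.8, 0.5), (-7.8, 34.6, 25.0)]
296 [(-10.8, 36.8, -23.0), (-10.5, 37.0, 0.5), (-10.2, 37.1, 24.9)]
304 [(-13.3, 39.4, -22.9), (-12.8, 39.4, 0.7), (-12.6, 39.3, 24.7)]
```

```bash
python3 -m inch '[0.08,-0.03,-0.03,0, 0.08,-0.03,-0.05,0, 0.05,-0.02,-0.03,0, 0,0,0,0]'
python3 prof2.py w28 248 312 8
```

```text
t: 27.7
tcp_pos: [0.5878, 0.0218, 0.1068]
tool_rot: [0.153, 0.988, -0.014, 0.033]
force: [-12.7, 1.8, 53.6]
finger_gap: 0.694
TCP s,z,d -7.8 27.4 1.2 F [-14.8   0.9  53.3] jaw yaw 72.33 xyz-z [-0.07  -0.018 -0.997]
248 [(16.9, 42.1, -20.2), (17.2, 42.3, 0.7), (17.5, 42.3, 22.1)]
256 [(6.6, 32.3, -22.7), (7.2, 32.9, 0.5), (8.0, 33.5, 24.1)]
264 [(-1.1, 26.7, -24.2), (-0.6, 26.9, 0.4), (-0.6, 26.7, 25.6)]
272 [(-3.7, 29.6, -24.1), (-3.3, 29.3, 0.5), (-3.2, 29.4, 25.4)]
280 [(-6.3, 31.9, -23.6), (-5.8, 31.9, 0.6), (-5.6, 32.0, 25.2)]
288 [(-8.7, 34.2, -23.3), (-8.7, 34.2, 0.6), (-8.2, 34.4, 25.1)]
296 [(-11.1, 36.7, -23.1), (-10.8, 36.6, 0.8), (-10.6, 36.8, 24.9)]
304 [(-13.5, 39.2, -23.1), (-13.3, 38.9, 0.6), (-12.8, 39.0, 24.6)]
```

View pics/w28c.png

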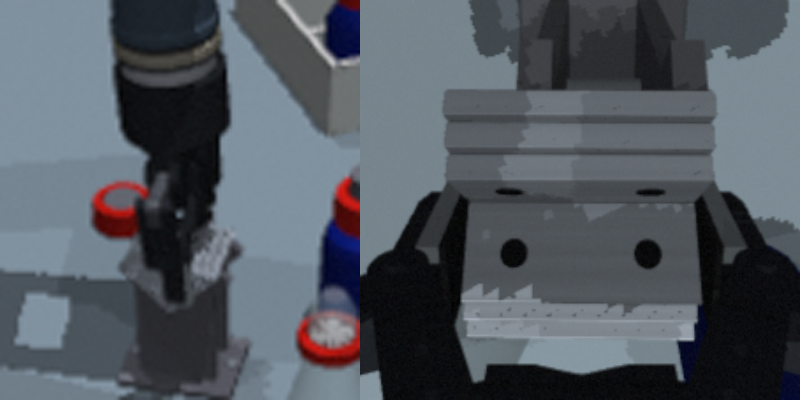

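Home within ~0.3 mm (inner faces 25.9/25.2 against 25.5). I unload a little, open, back off straight up and look.

```bash
python3 -m inch '[-0.1,0.03,0.12,0, 0,0,0,0]'
python3 -m inch '[0,0,0,0, 0,0,0,0, 0,0,0,0, 0,0,0.5,0, 0,0,2,0, 0,0,4,0, 0,0,5,0, 0,0,2,0, 2,-0.6,0,0, 2,-0.6,0,0, 0,0,0,0, 0,0,0,0]' 85
python3 - <<'E'
from h import *
snap('wrist','w29'); snap('side','s29'); snap('top','t29')
p=cv2.imread('pics/s29.png'); cv2.imwrite('pics/s29c.png',cv2.resize(p[150:250,280:400],None,fx=5,fy=5,interpolation=cv2.INTER_CUBIC))
E
```

```text
t: 28.05
tcp_pos: [0.5878, 0.0218, 0.1068]
tool_rot: [0.153, 0.988, -0.014, 0.034]
force: [-9.2, 0.8, 43.8]
finger_gap: 0.695
t: 29.55
tcp_pos: [0.6231, 0.0105, 0.2331]
tool_rot: [0.152, 0.988, -0.014, 0.027]
force: [-0.8, 0.7, -1.5]
finger_gap: 0.849
```

View pics/w29.png

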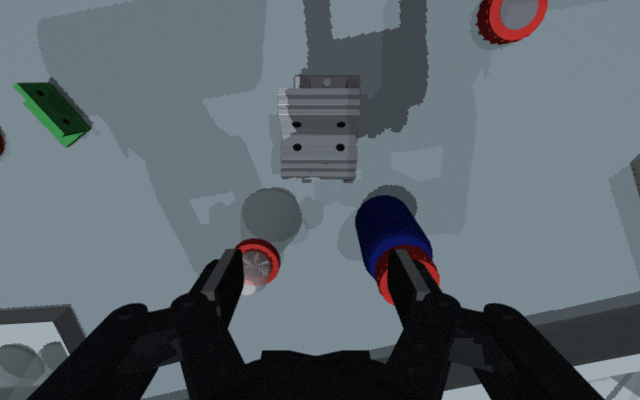

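View pics/s29c.png

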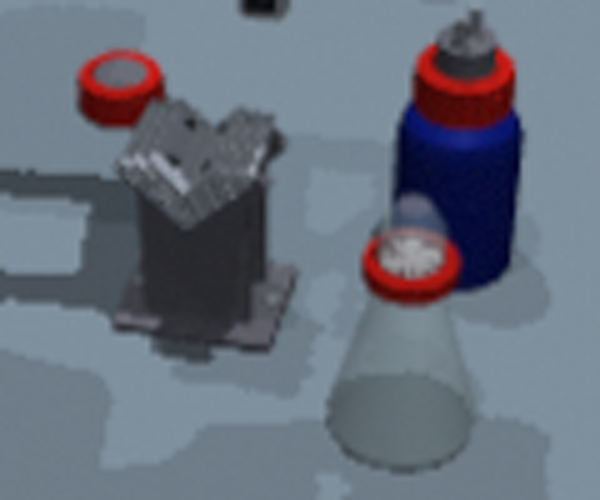

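All three are nested at wrist (319,135), V up, ends in line; bottle and flask still stand. Numeric check of the nest and the bystanders.

Run:
```python
from large import *
P,d,x0=large('w29',(288,350,116,128),(288,350,138,152))
e=np.array([.954,-.301]); cr=np.array([.58,.023]); print('small crease',x0.round(4),'s,z',(-(x0[:2]-cr)@e*1000).round(1),(x0[2]*1000-79.4).round(1))
D=(P[...,:2]-cr)@d[:2]*1000
for r in list(range(88,130,3))+list(range(140,182,4)):
    c=np.where(P[r,250:390,2]>.085)[0]+250; k=c[len(c)//2]
    print(r,c.min(),c.max(),D[r,c.min()+1].round(1),D[r,c.max()-1].round(1),'s,z',(-(P[r,k,:2]-cr)@e*1000).round(1),(P[r,k,2]*1000-79.4).round(1))
a=cloud('top','top0'); b=cloud('top','t29')
for k,(x0_,x1,y0,y1) in dict(capa=(415,440,226,250),capb=(197,222,209,233),bot=(250,285,130,168),fl=(300,335,145,185)).items():
    o=[]
    for p,_ in (a,b):
        q=p[y0:y1,x0_:x1].astype(int); m=(q[...,0]>150)&(q[...,1]<90); yy,xx=np.nonzero(m); o.append((xx.mean().round(2),yy.mean().round(2),len(xx)))
    print(k,o)
```

```text
plane c [0.5695 0.0268 0.1159] n [ 0.678 -0.212  0.704] 737
plane c [0.5869 0.0212 0.1123] n [-0.682  0.212  0.701] 831
angle between 90.82 dir [0.2977 0.9547 0.0012] yaw 72.68
small crease [0.5799 0.0235 0.1048] s,z 0.3 25.4
88 279 359 -27.9 29.4 s,z 35.2 36.8
91 278 359 -28.5 29.2 s,z 33.2 37.9
94 278 359 -28.3 29.1 s,z 31.2 39.4
97 279 359 -27.9 29.6 s,z 29.0 37.4
100 279 359 -27.8 29.4 s,z 27.0 38.9
103 278 359 -28.5 29.3 s,z 25.0 40.8
106 279 359 -28.0 29.6 s,z 22.9 40.2
109 279 359 -28.1 29.8 s,z 20.6 38.5
112 279 359 -27.9 29.5 s,z 18.6 40.7
115 279 359 -27.8 29.5 s,z 16.7 42.7
118 279 358 -28.3 29.3 s,z 14.2 39.6
121 280 358 -28.1 29.7 s,z 11.6 36.8
124 281 357 -27.8 29.2 s,z 9.1 34.9
127 281 357 -28.0 29.6 s,z 6.3 30.7
140 282 356 -28.0 29.6 s,z -4.3 28.8
144 282 356 -27.7 29.5 s,z -6.4 34.1
148 281 356 -28.2 29.2 s,z -9.4 35.2
152 281 356 -28.2 29.1 s,z -11.9 38.4
156 281 357 -28.0 29.8 s,z -14.6 40.2
160 281 357 -27.9 29.7 s,z -17.7 40.6
164 281 356 -28.3 29.5 s,z -21.3 39.2
168 281 356 -28.3 29.3 s,z -24.2 40.4
172 282 355 -27.9 29.0 s,z -28.3 37.8
176 282 355 -28.0 29.1 s,z -31.5 38.4
180 302 353 -12.8 28.9 s,z -39.0 25.4
capa [(np.float64(12.25), np.float64(12.82), 154), (np.float64(12.05), np.float64(12.35), 150)]
capb [(np.float64(11.81), np.float64(11.21), 164), (np.float64(11.91), np.float64(11.41), 162)]
bot [(np.float64(16.63), np.float64(14.6), 176), (np.float64(17.99), np.float64(8.84), 73)]
fl [(np.float64(19.7), np.float64(17.79), 116), (np.float64(19.32), np.float64(17.83), 119)]
```

Small crease at z' 25.4, against 25.5 when home, and all ends are flush within about 0.5 mm. The caps and flask haven't moved. The gripper partly hides the bottle from the top camera, but the side view shows it standing. Handing in.

```bash
python3 -c "
from station import job
print(job.sign_off())"
```

```text
the job is handed in; nothing more can be done
None
```

The job is handed in: both loose angles are nested in the large one, the middle one first and the small one inside it. It took about 30 s of the 69 s; the system reported no verdict. I gripped each angle by its ends and turned it V up on the leg tip below. Then I pressed it home before letting go.

**Last checks after release:**
- **Fit:** the small one's inner corner is at 25.4 mm, against 25.5 mm when home, and 0.3 mm off across. The middle one was 8.5 mm above the large one's corner, as it should be.
- **Alignment:** lengths are parallel to about 0.3°, and the ends of all three are flush to about 0.5 mm.
- **Bystanders:** the caps and the flask have not moved. The gripper partly hid the bottle from the top camera, so for the bottle I have only the side view, which shows it standing in place.

**What went wrong or stays uncertain:**
- **Joint 6:** on the first approach to the small angle it ran to its limit, reading 2.854 against 2.85, possibly just past its range. I backed off and used the half-turned grasp instead.
- **Tool tilt:** that left the tool tilted by about 3.5° for the rest of the job. The final fit shows no effect from it.
- **Plane fit:** one automatic fit during the middle stop's turning picked up wrong points, so I read the leg profile directly from the depth image instead.

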